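# Demould two mortar cubes on the ejector stand and set them out to cure

### The job

Demould the two mortar cubes: pull the ejector stand's lever all the way forward so that the knock-out rods push both cubes part way up, draw each cube straight out of its pocket by the rim that now stands proud, and stand them, trowelled face still up, on the slats of the curing tray with about a finger's width clear between every two cubes. Then put the lever all the way back so the stand is ready for the next pour. Young mortar chips, so do not drop the cubes, and do not disturb the cube already curing, the jar or the bottle.

Things in the scene. Friction and masses are not known exactly. Their poses are not given: they have to be found in the camera images.
- ejector_stand: Fixed stand, grey base 150 x 176 mm, carrying a black mould tilted 30 deg to its front. Origin: on the bench under its middle; x to its back, y to its left, z up; its front (-x) faces the robot within 15 deg. In this frame the pocket axis (outward) is n = (-0.5, 0, 0.866), the slope direction u = (0.866, 0, 0.5). Mould top edge reaches z = 152 mm.
- mould_mouth (a point): Centre of the mould's flat mouth (frame as the stand's, not tilted). Mould outside: 68 mm along u, 130 mm along y. Two square pockets, 52 x 52 mm, 50 mm deep along n, centred 31 mm to the left (+y) and right (-y) of this point; wall between them 10 mm, outer walls 8 mm. A knock-out rod comes up through a hole in each pocket floor.
- eject_lever (a joint): Lever, rad: 0 = leaning back, rods down; 0.873 = stop, fully forward, rods up and both cubes 24 mm proud of the mouth (rods meet them at 0.12). Friction holds it anywhere; 4 to 7 N at the grip moves it.
- lever_shaft (a point): Point on the lever's turning axis, which runs along the stand's y. The grip circles it at 140 mm: at 0 the lever points 50 deg above the stand's +x (back), at 0.873 100 deg, that is 10 deg forward of upright.
- lever_grip (a point): Middle of the lever's grip: a black round bar, 16 mm thick, 60 mm long, that sticks out to the stand's right (-y) along the stand's y axis, free all round, 135 to 175 mm above the bench. The point moves with the lever.
- cube_a: Grey mortar cube 50 x 50 x 50 mm, about 0.27 kg, at the start down in the left (+y) pocket, top flush with the mouth, 1 mm play each side. Origin at the centre of its underside; z out of its trowelled top face.
- cube_b: The same kind of cube, in the right (-y) pocket. Origin at the centre of its underside; z out of its trowelled top face.
- curing_tray: Fixed shallow steel tray, 152 (x) x 262 (y) mm, rim 23 mm high, slats along y with tops 12 mm above the bench, a loop handle 17 mm beyond each y end. Origin: on the bench under its middle. A cube is inside when its centre is within 48 mm in x and 102 mm in y of the middle (tray frame).
- cube_old: Mortar cube 50 x 50 x 50 mm that already cures on the tray; leave it. Origin at the centre of its underside.
- jar: Screw-top sample jar, 62 mm wide, 94 mm high, on the bench to the right of the work; leave it. Origin at the centre of its underside.
- bottle: Round reagent bottle, 81 mm wide, 184 mm high, on the bench behind the work; leave it. Origin at the centre of its underside.

How it is judged (in metres and radians):
On the way, in this order (a step that is already met when the one before it is completed fails the run):
1. the lever is pulled fully forward and both cubes stand proud of the mould (value of joint eject_lever above 0.82 rad and z of each of cube_a, cube_b in the frame of ejector_stand above 0.107 m), for 0.2 s.
2. both cubes stand upright on the tray's slats (x of cube_a in the frame of curing_tray between -0.048 and 0.048 m and y of cube_a in the frame of curing_tray between -0.103 and 0.103 m and z of cube_a in the frame of curing_tray between 0.008 and 0.016 m and angle between each of cube_a, cube_b's own z axis and vertical below 0.06 rad and x of cube_b in the frame of curing_tray between -0.048 and 0.048 m and y of cube_b in the frame of curing_tray between -0.103 and 0.103 m and z of cube_b in the frame of curing_tray between 0.008 and 0.016 m), for 0.2 s.
At the end, for the whole second after the job is handed in: Both cubes stand still on the slats inside the tray, trowelled face up (within 3 deg), all three cubes apart (centres 57 mm or more, none touching); lever within 0.08 rad of fully back; old cube moved under 20 mm, jar and bottle under 25 mm (all of step 2 and horizontal distance between cube_a and cube_b above 0.057 m and horizontal distance between each of cube_a, cube_b and cube_old above 0.057 m and contact force between cube_a and cube_b below 0.02 N and contact force between each of cube_a, cube_b and cube_old below 0.02 N and linear speed of each of cube_a, cube_b below 0.02 m/s and value of joint eject_lever below 0.08 rad and distance of cube_old from where it was at the start of the episode below 0.02 m and distance of each of jar, bottle from where it was at the start of the episode below 0.025 m).
It fails at once if a cube is dropped (falls free faster than 0.6 m/s, a fall of about 2 cm) ((linear speed of cube_a above 0.6 m/s and contact force between the fingers and cube_a below 0.05 N) or (linear speed of cube_b above 0.6 m/s and contact force between the fingers and cube_b below 0.05 N)).
It fails at once if the jar or the bottle is tipped (more than 20 deg) or pushed more than 40 mm (angle between any of jar, bottle's own z axis and vertical above 0.35 rad or distance of any of jar, bottle from where it was at the start of the episode above 0.04 m).
It fails at once if the cube already curing is pushed more than 30 mm (distance of cube_old from where it was at the start of the episode above 0.03 m).
It also fails if it takes over 72 s, if anything falls off the work surface, if the arm or the gripper's body presses on something with over 40 N, if the wrist force passes 120 N, or if a joint passes its speed limit or range.

### The arm

A 6-joint arm with a two-finger parallel gripper is mounted at the origin on a cart in front of the work surface, level with it; the furniture and walls round the work are solid. World frame = base frame: x ahead of the robot, y to its left, z up, the work surface at z = 0. Lengths are in mm, angles in degrees, forces in N, time in s.
With the tool pointing down it reaches from about 350 to 850 mm from the base axis. Payload 8.1 kg.
Tool frame: the origin (TCP) lies midway between the tips of the shut fingers; the grasp point (between the pads) lies 19 mm behind it; z points along the fingers, x is the direction in which the jaws open and shut, and the axes are right-handed (so a half turn about z gives the same grasp; the last joint's range is limited). The gripper opens to 85 mm and grips with 20 to 120 N. Pads are 22 mm wide; open, the fingers measure 114 mm over their backs; the gripper's body (76 mm by 85 mm) begins 54 mm behind the grasp point. The pads swing forward as they close: fully open they stand 13 mm farther back than shut.
Start: joints at [-74.851, 7.471, 85.268, -0, 87.261, -4.893], TCP at [205.646, -563.662, 231.292] pointing down, gripper open.
Joint ranges: [-169.43, 169.43], [-51.17, 129.36], [1.28, 143.12], [-76.62, 256.62], [0, 156.53], [-152.29, 152.29]. Speed limits (degrees/s): [136.94, 136.94, 159.86, 180, 180, 180].

### API

Orientations are given as [roll, pitch, yaw] about the fixed x, y, z axes, in that order (R = Rz(yaw) Ry(pitch) Rx(roll)).
In Python, from bench import monitor, cams, r gives the robot as it stands.
- The arm moves only by the tool jog_arm, never from a script. Its arguments are lists of equal length, an entry for each row: "offset": the shift along the tool's x, y, z in mm, a list of three; "delta_rot": the turn, a rotation vector about the tool's x, y, z in degrees, a list of three; "jaw": the opening in per cent of the stroke, from 0 (shut) to 100 (fully open). In form: {"offset": [[x, y, z], ...], "delta_rot": [[rx, ry, rz], ...], "jaw": [jaw, ...]}. A call has 1 to 20 rows; each row shifts and turns the pose as measured when the row begins, along the tool's axes as they then stand; what a row does not reach is not made up. A row lasts 1/10 s, in which the tool goes at most 50 mm and 8.59 degrees, less where a joint would pass 70% of its speed; a pose out of reach is approached as far as the arm can. A call is refused whole if a number of a shift passes 50 or a number of a turn 8.59, either way. A call with a gripper value outside its range is refused whole. The fingers move at their own pace and stop on an object; "newtons" is the grip in N (left out, the last holds). Time passes only in rows, so rows that do not move let the fingers close. It gives the time, the measured TCP pose, the force and the opening at its end, in the units of the state.
- monitor.sense(): the state, without advancing time (a new reading comes with each control period).
- cams.snapshot(name): name is "side" or "top" or "wrist"; returns (picture, depth): 420x560x3 uint8, red, green, blue; 420x560 float32, mm along the optical axis (not along the pixel's ray), 0 where there is no reading.
- cams.camera_model(name): a dict with "K" (3x3 intrinsics, pixels), "camera_from_world" (4x4, takes a point from world to camera coordinates). Camera axes: x right, y down, z forward; pixel columns grow to the right and rows downward; lengths in mm; the calibration is good to about 2 mm. The wrist camera is an equidistant fisheye: a pixel r from the principal point sees the ray r / f radians off the axis. A picture is of the moment at which its call begins: read the wrist's pose just before it. camera_model takes no time and is no camera call; for the wrist camera it gives the pose at the moment of the call.
- r.hand_in(): hands the job in, once; it reports no verdict.
The state is a dict: "time": time; "joint_pos": joint angles; "qd": joint speeds; "joint_efforts": joint torques, N m; "tool_pos": TCP position; "tcp_rot": TCP orientation; "ft_force": force on the tool from outside, world axes, zero at the start; "wrist_torque": the same for the moment, N m; "finger_gap": finger opening in mm.
Only numpy, scipy, OpenCV 4.12 (cv2) and the standard library are available. Lean on these libraries where they do the work, as an engineer would, in place of code of your own. Each camera call takes 0.05 s, during which the arm holds its last target.

## Working session

There is one attempt and no reset: what is moved stays moved. The work goes in short steps, Python scripts to look and compute and a tool call to move; the robot and the scene stay as the last step left them, time stands still between calls to the robot, and variables do not carry over. Pictures are saved under pics/ and viewed, and the job is handed in when it is done.

Besides the shell and the picture viewer there is one more tool, called as a command line: name --argument value ..., lists and objects as JSON in quotes. jog_arm: Moves the arm, as the interface text tells. Its arguments: {"type":"object","properties":{"offset":{"type":"array","items":{"type":"array","items":{"type":"number"}}},"delta_rot":{"type":"array","items":{"type":"array","items":{"type":"number"}}},"jaw":{"type":"array","items":{"type":"number"}},"newtons":{"type":"number"}},"required":["offset","delta_rot","jaw"]}

```bash
ls -la; mkdir -p pics
python3 - <<'E'
from bench import monitor,cams,r
import cv2,numpy as np
print(monitor.sense())
for n in ["side","top","wrist"]:
    m=cams.camera_model(n); print(n,m)
    p,d=cams.snapshot(n); cv2.imwrite(f"pics/{n}0.png",p[:,:,::-1]); np.save(f"pics/{n}0.npy",d)
E
```

```text
total 12
drwxr-xr-x  3 agent agent 4096 Dec  6 07:10 .
drwxr-xr-x 23 root  root  4096 Dec  6 07:10 ..
drwxr-xr-x  2 agent agent 4096 Dec  6 07:10 pics
{'time': 0.0, 'joint_pos': array([-7.48490955e+01,  7.51512749e+00,  8.53320220e+01, -8.95088599e-04,
        8.72602144e+01, -4.89271243e+00]), 'qd': array([-0.01279281, -0.02346796,  0.04033692, -0.12099539, -0.00680771,
        0.00521279]), 'joint_efforts': array([ 1.69908370e-03, -5.69395530e+01, -5.00547123e+01, -7.07094432e-05,
        1.47752592e-02, -3.62220180e-05]), 'tool_pos': array([ 205.51270707, -563.10726533,  230.21793445]), 'tcp_rot': array([-1.79991734e+02,  1.07048989e-01, -6.99563317e+01]), 'ft_force': array([0.20924995, 1.046394  , 0.15823051]), 'wrist_torque': array([0.04622685, 0.00312638, 0.01920778]), 'finger_gap': 85.10549419672242}
side {'K': array([[528.5564061 ,   0.        , 276.99788819],
       [  0.        , 528.5564061 , 198.53103879],
       [  0.        ,   0.        ,   1.        ]]), 'camera_from_world': array([[-9.66551817e-01, -2.55962302e-01, -1.61519353e-02,
         4.99209381e+02],
       [-
[... 605 characters left out ...]
      [ 2.21720509e-01, -1.74258930e-02, -9.74954540e-01,
         9.84627451e+02],
       [ 0.00000000e+00,  0.00000000e+00,  0.00000000e+00,
         1.00000000e+00]])}
wrist {'K': array([[325.1922621 ,   0.        , 284.03664444],
       [  0.        , 325.1922621 , 206.64098225],
       [  0.        ,   0.        ,   1.        ]]), 'camera_from_world': array([[ 3.42476712e-01, -9.39525056e-01, -1.53945808e-03,
        -5.99601528e+02],
       [-8.98924149e-01, -3.28152431e-01,  2.90260843e-01,
        -3.76614718e+01],
       [-2.73212512e-01, -9.80237232e-02, -9.56946327e-01,
         3.80095730e+02],
       [ 0.00000000e+00,  0.00000000e+00,  0.00000000e+00,
         1.00000000e+00]])}
```

View pics/top0.png

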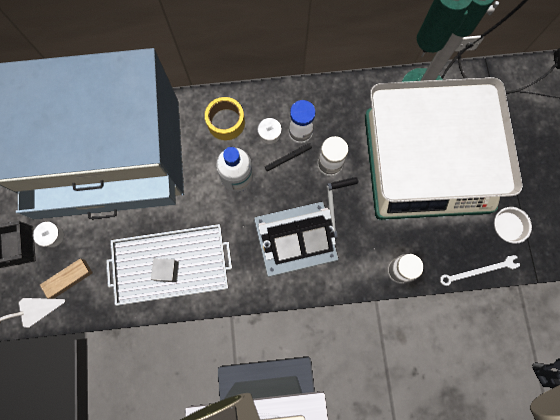

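View pics/side0.png

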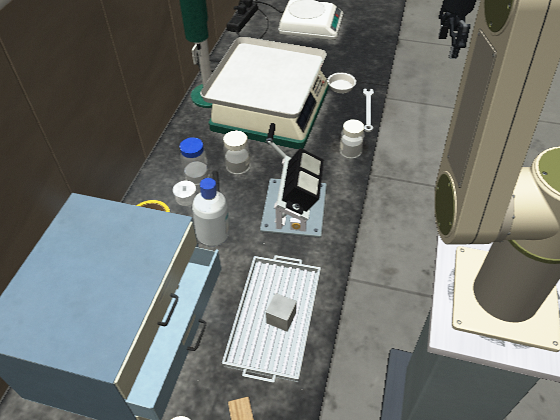

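The top view shows the stand at about (297,238), the grip at (343,184), the tray at (170,265) with the old cube at (164,269), the bottle at (233,163) and the jar at (407,268). Next I'll zoom in and get metric points.

```bash
cat > h.py <<'E'
import numpy as np,cv2
from bench import monitor,cams,r
from scipy.spatial.transform import Rotation as R
def cloud(n,d,m=None):
    m=m or cams.camera_model(n);K=m["K"];T=m["camera_from_world"]
    v,u=np.mgrid[:d.shape[0],:d.shape[1]]
    P=np.stack([(u-K[0,2])/K[0,0]*d,(v-K[1,2])/K[1,1]*d,d],-1)
    return (P-T[:3,3])@T[:3,:3]
def proj(n,p):
    m=cams.camera_model(n);q=np.asarray(p,float)@m["camera_from_world"][:3,:3].T+m["camera_from_world"][:3,3]
    return (q@m["K"].T)[...,:2]/q[...,2:]
def pose():
    s=monitor.sense();return s["tool_pos"],R.from_euler("xyz",s["tcp_rot"],degrees=True),s
E
python3 - <<'E'
from h import *
d=np.load("pics/top0.npy");C=cloud("top",d)
for n,(u,v) in dict(bench=(250,300),bench2=(380,240),cubeL=(288,246),cubeR=(316,239),grip=(343,184),wall=(302,242),plate=(265,262),old=(162,265),slat=(200,270),jar=(407,265),bottle=(232,155),jar2=(335,146)).items(): print(n,C[v,u].round(1))
im=cv2.imread("pics/top0.png")
cv2.imwrite("pics/tz.png",cv2.resize(im[160:290,230:430],(800,520),interpolation=cv2.INTER_CUBIC))
cv2.imwrite("pics/tz2.png",cv2.resize(im[210:310,90:250],(800,500),interpolation=cv2.INTER_CUBIC))
im=cv2.imread("pics/side0.png")
cv2.imwrite("pics/sz.png",cv2.resize(im[110:250,230:390],(800,700),interpolation=cv2.INTER_CUBIC)[:600])
E
```

```text
bench [373.7 -11.4   1.5]
bench2 [ 484.2 -341.2    2.5]
cubeL [ 472.2 -110.5  137.5]
cubeR [ 481.3 -172.1  135.8]
grip [ 594.  -244.6  147.1]
wall [ 477.6 -141.2  137.8]
plate [458.7 -56.1  13.5]
old [470.7 178.6  61.5]
slat [456.2 100.7  12. ]
jar [ 409.  -369.    94.6]
bottle [672.5 -11.6 183.7]
jar2 [ 700.  -246.8  103.3]
```

View pics/tz.png

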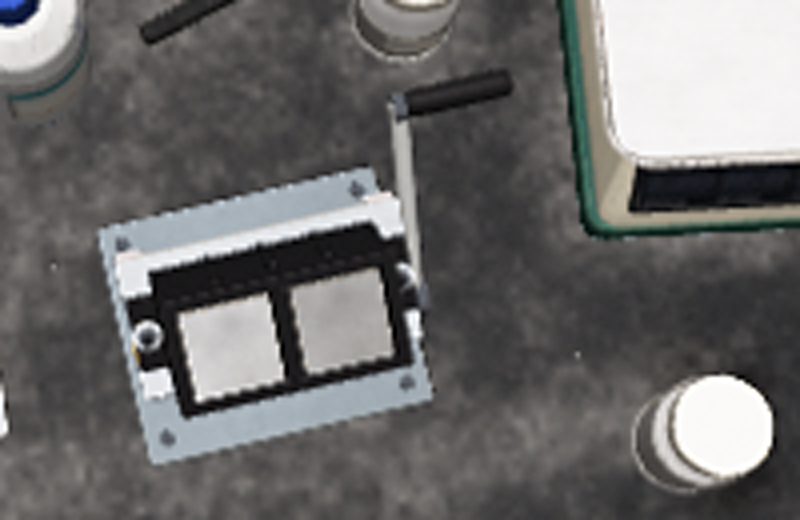

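View pics/tz2.png

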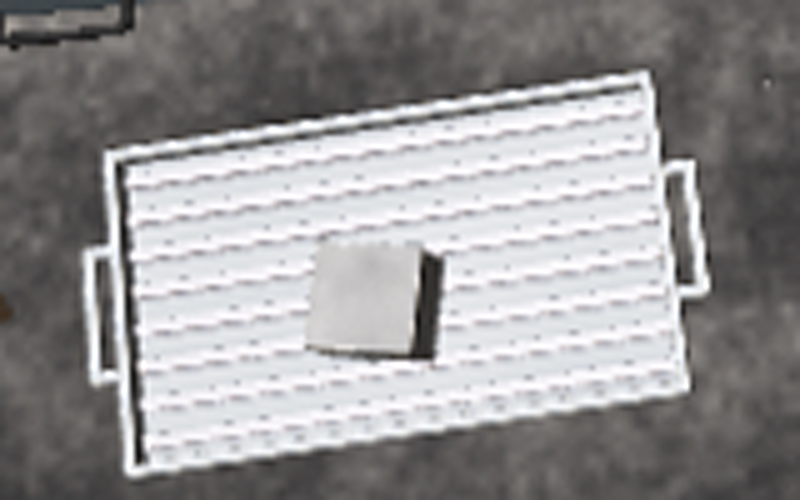

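View pics/sz.png

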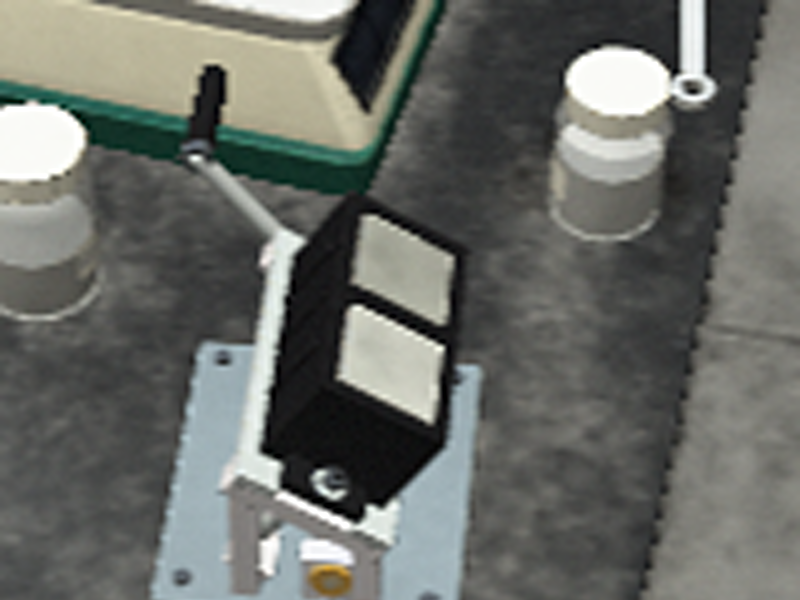

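Run:
```python
from h import *
for cam,boxes in dict(top=[(288,246),(316,239)],side=[(307,171),(309,185)]).items():
    im=cv2.imread(f"pics/{cam}0.png");d=np.load(f"pics/{cam}0.npy");C=cloud(cam,d)
    g=im.max(2)
    cs=[]
    for b in boxes:
        # flood from seed
        m=np.zeros((422,562),np.uint8)
        cv2.floodFill(im.copy(),m,b,0,(40,)*3,(40,)*3,4|cv2.FLOODFILL_FIXED_RANGE|(255<<8))
        m=m[1:-1,1:-1]>0
        P=C[m];P=P[(P[:,2]>90)]
        c=np.median(P,0);q=P.mean(0);n=np.linalg.svd(P-q)[2][2];n*=np.sign(n[2])
        # in-plane rect via ray mask contour
        mm=np.uint8(m);ct=max(cv2.findContours(mm,0,1)[0],key=cv2.contourArea)[:,0]
        print(cam,b,m.sum(),q.round(1),n.round(3)); cs.append(q)
    v=cs[0]-cs[1]
    if cam=='side': v=-v
    print("mid",(cs[0]+cs[1])/2,"dist",np.linalg.norm(v),"yaw",np.degrees(np.arctan2(-v[0],v[1])))
def rect(mask,C,name):
    P=C[mask][:,:2].astype(np.float32);print(name,mask.sum(),cv2.minAreaRect(P))
for cam in ["top","side"]:
    im=cv2.imread(f"pics/{cam}0.png");d=np.load(f"pics/{cam}0.npy");C=cloud(cam,d);z=C[...,2];X=C[...,0];Y=C[...,1]
    print(cam,'bench z',np.median(z[(X>350)&(X<400)&(Y>-60)&(Y<-20)]))
    near=(X>330)&(X<650)&(Y>-280)&(Y<0)
    rect(near&(z>6)&(z<18)&(im.min(2)>110),C,"plate")
    tr=(X>330)&(X<600)&(Y>0)&(Y<330)
    rect(tr&(z>5)&(z<30)&(im.min(2)>90),C,"tray+handles")
    m=tr&(z>58)&(z<68);rect(m,C,"oldtop");print(C[m].mean(0))
    for nm,(x,y) in dict(jar=(409,-369),bottle=(672,-12),jar2=(700,-247)).items():
        mm=(np.hypot(X-x,Y-y)<60)&(z>40);zt=np.percentile(z[mm],98);mm&=z>zt-8
        print(nm,zt.round(1),cv2.minEnclosingCircle(C[mm][:,:2].astype(np.float32)))
    mm=(X>560)&(X<640)&(Y>-300)&(Y<-200)&(z>110)&(z<175)&(im.max(2)<90);P=C[mm];q=P.mean(0);_,_,v=np.linalg.svd(P-q);t=(P-q)@v[0]
    print("grip",mm.sum(),q.round(1),v[0].round(3),q+v[0]*t.min(),q+v[0]*t.max(),P[:,2].max())
```

```text
top (288, 246) 488 [ 471.5 -109.6  137.3] [0.958 0.27  0.098]
top (316, 239) 488 [ 479.  -169.7  139.3] [0.857 0.511 0.067]
mid [ 475.24068573 -139.63097301  138.31897265] dist 60.631028849895635 yaw 7.16756840022873
side (307, 171) 8097 [ 493.8 -104.7  145.7] [-0.884 -0.419  0.208]
side (309, 185) 302 [ 469.9 -111.2  136. ] [-0.496 -0.079  0.864]
mid [ 481.87181217 -107.9690344   140.84200039] dist 26.641621285074176 yaw 105.22541896248681
top bench z -0.1020043136497786
plate 1409 ((510.2962951660156, -135.76593017578125), (149.99732971191406, 175.36752319335938), 7.280149936676025)
tray+handles 3795 ((477.66131591796875, 167.38018798828125), (213.03564453125, 328.61175537109375), 6.6825361251831055)
oldtop 471 ((462.0194091796875, 177.83184814453125), (51.13685607910156, 49.484127044677734), 80.54005432128906)
[461.97022421 177.7505768   61.9959233 ]
jar 97.2 ((406.7230224609375, -376.7027282714844), 27.823144912719727)
bottle 184.7 ((675.586181640625, -9.69161605834961), 17.53006362915039)
jar2 106.9 ((695.152587890625, -246.50857543945312), 31.656095504760742)
grip 201 [ 596.4 -
[... 237 characters left out ...]
770263672, 208.98928833007812), 7.170154094696045)
tray+handles 5099 ((479.82965087890625, 163.21185302734375), (238.4214324951172, 315.9064636230469), 2.10986328125)
oldtop 538 ((461.4306945800781, 177.0305633544922), (53.18938064575195, 50.878746032714844), 82.06693267822266)
[461.11287815 178.81610427  62.8633168 ]
jar 98.1 ((407.45294189453125, -376.6723327636719), 29.979999542236328)
bottle 185.3 ((675.9046630859375, -9.61404037475586), 18.650123596191406)
jar2 108.0 ((695.9188842773438, -246.88609313964844), 34.01482391357422)
grip 105 [ 593.9 -240.4  146.9] [-0.135  0.979 -0.151] [ 599.01344015 -277.0612335   152.57963498] [ 589.14676477 -205.66881578  141.5521411 ] 153.73797699020787
```

Run:
```python
from h import *
im=cv2.imread("pics/top0.png");d=np.load("pics/top0.npy");C=cloud("top",d);z=C[...,2];X=C[...,0];Y=C[...,1]
m=np.uint8((X>350)&(X<590)&(Y>15)&(Y<320)&(z>5)&(z<32)&(im.min(2)>90))
n,l,s,c=cv2.connectedComponentsWithStats(m);k=1+np.argmax(s[1:,4]);mm=(l==k);print(s[k])
mm=cv2.morphologyEx(np.uint8(mm),cv2.MORPH_CLOSE,np.ones((5,5)));mm=cv2.morphologyEx(mm,cv2.MORPH_OPEN,np.ones((13,13)))>0
P=C[mm&(z<30)][:,:2].astype(np.float32);print(cv2.minAreaRect(P))
# corner pixels from zoomed image (rim top z 23)
M=cams.camera_model("top");K=M["K"];T=M["camera_from_world"]
def ray(u,v,h):
    dd=T[:3,:3].T@np.linalg.inv(K)@[u,v,1];o=-T[:3,:3].T@T[:3,3];return o+dd*(h-o[2])/dd[2]
q=[ray(90+a/5,210+b/5,23)[:2] for a,b in [(105,150),(648,70),(690,392),(128,475)]]
q=np.array(q);print(q.round(1),q.mean(0),[np.linalg.norm(q[i]-q[i-1]).round(1) for i in range(4)])
v=q[0]-q[1];print(np.degrees(np.arctan2(-v[0],v[1])));v=q[3]-q[2];print(np.degrees(np.arctan2(-v[0],v[1])))
for x,y in [(480,-350),(550,-350),(600,-340),(650,-330),(600,-320),(600,-300)]:
    mk=(abs(X-x)<10)&(abs(Y-y)<10);print(x,y,z[mk].max() if mk.any() else None)
```

```text
[ 107  224  125   81 3290]
((479.1207275390625, 165.66612243652344), (156.63568115234375, 280.1087341308594), 2.4010233879089355)
[[549.4 307.5]
 [561.   44.1]
 [404.9  36.3]
 [394.2 300.4]] [477.36861499 172.06087201] [np.float64(155.4), np.float64(263.7), np.float64(156.4), np.float64(264.3)]
2.5219875721330958
2.3177900993135836
480 -350 6.633343294923172
550 -350 145.7356401612998
600 -340 139.53463126885816
650 -330 145.10681962835474
600 -320 145.83601332558428
600 -300 4.723276709325947
```

jog_arm --offset '[[0, 0, 0]]' --delta_rot '[[0, 0, 0]]' --jaw '[60]' --newtons 40

```text
time: 0.25
tool_pos: [205.5, -563.1, 230.1]
tcp_rot: [-180.0, 0.1, -70.0]
ft_force: [-0.2, 0.1, -0.7]
finger_gap: 73.0
```

```bash
cat >> h.py <<'E'
import json
def down(yaw): return R.from_euler("xyz",[180,0,yaw],degrees=True)
def plan(ways,step=25,rstep=6,start=None,jaw=0,gain=1.0):
    """ways: list of (pos,R,step). prints rows in tool frame"""
    p,q,_=pose() if start is None else (*start,None)
    off=[];rot=[]
    for w in ways:
        P,Q=np.array(w[0],float),w[1];st=w[2] if len(w)>2 else step
        rv=(q.inv()*Q).as_rotvec(degrees=True)
        n=int(max(1,np.ceil(np.linalg.norm(P-p)/st),np.ceil(np.linalg.norm(rv)/rstep)))
        p0=p;q0=q
        for i in range(n):
            pn=p0+(P-p0)*(i+1)/n;qn=q0*R.from_rotvec(rv*(i+1)/n,degrees=True)
            off.append([round(float(x),1) for x in q.inv().apply(pn-p)]);rot.append([round(float(x),2)+0.0 for x in (q.inv()*qn).as_rotvec(degrees=True)])
            p,q=pn,qn
    print(len(off));print("offset",json.dumps(off));print("rot",json.dumps(rot));print("jaw",json.dumps([jaw]*len(off)))
E
python3 - <<'E'
from h import *
plan([((597,-250,228),down(7.4))],step=32)
E
```

```text
16
offset [[-10.0, -29.7, 0.2], [-7.5, -30.4, 0.2], [-4.9, -31.0, 0.1], [-2.2, -31.3, 0.1], [0.4, -31.3, 0.1], [3.0, -31.2, 0.1], [5.7, -30.8, 0.1], [8.2, -30.2, 0.1], [10.8, -29.4, 0.1], [13.2, -28.4, 0.1], [15.5, -27.2, 0.1], [17.8, -25.8, 0.1], [19.9, -24.2, 0.1], [21.9, -22.4, 0.1], [23.7, -20.5, 0.1], [25.3, -18.5, 0.1]]
rot [[-0.01, 0.01, -4.84], [-0.01, 0.01, -4.84], [-0.01, 0.01, -4.84], [-0.01, 0.01, -4.84], [-0.01, 0.01, -4.84], [-0.01, 0.01, -4.84], [-0.01, 0.01, -4.84], [-0.01, 0.01, -4.84], [-0.01, 0.01, -4.84], [-0.01, 0.01, -4.84], [-0.01, 0.01, -4.84], [-0.01, 0.01, -4.84], [-0.01, 0.01, -4.84], [-0.01, 0.01, -4.84], [-0.01, 0.01, -4.84], [-0.01, 0.01, -4.84]]
jaw [0, 0, 0, 0, 0, 0, 0, 0, 0, 0, 0, 0, 0, 0, 0, 0]
```

jog_arm --offset '[[-10, -30, 0], [-7.5, -30, 0], [-5, -31, 0], [-2, -31, 0], [0.5, -31, 0], [3, -31, 0], [5.5, -31, 0], [8, -30, 0], [11, -29.5, 0], [13, -28.5, 0], [15.5, -27, 0], [18, -26, 0], [20, -24, 0], [22, -22.5, 0], [23.5, -20.5, 0], [25, -18.5, 0], [0, 0, 0]]' --delta_rot '[[0, 0, -4.8], [0, 0, -4.8], [0, 0, -4.8], [0, 0, -4.8], [0, 0, -4.8], [0, 0, -4.8], [0, 0, -4.8], [0, 0, -4.8], [0, 0, -4.8], [0, 0, -4.8], [0, 0, -4.8], [0, 0, -4.8], [0, 0, -4.8], [0, 0, -4.8], [0, 0, -4.8], [0, 0, -4.8], [0, 0, 0]]' --jaw '[60, 60, 60, 60, 60, 60, 60, 60, 60, 60, 60, 60, 60, 60, 60, 60, 60]'

```text
time: 1.95
tool_pos: [602.9, -229.4, 225.8]
tcp_rot: [-179.6, 0.2, 9.9]
ft_force: [-0.2, -0.4, -0.4]
finger_gap: 51.4
```

Run:
```python
from h import *
print(monitor.sense()["joint_pos"])
plan([((597,-250,190),down(7.4)),((597,-250,128),down(7.4),15)],step=30)
p,d=cams.snapshot("wrist"); cv2.imwrite("pics/w1.png",p[:,:,::-1])
```

```text
[-25.51100476  14.91833421  77.42337536   0.22314378  88.05390972
 -35.37933353]
7
offset [[-4.6, 9.8, 17.9], [-4.4, 9.8, 17.9], [-0.0, -0.0, 12.4], [-0.0, -0.0, 12.4], [-0.0, -0.0, 12.4], [-0.0, -0.0, 12.4], [-0.0, -0.0, 12.4]]
rot [[-0.2, 0.1, 1.23], [-0.2, 0.1, 1.23], [0.0, 0.0, 0.0], [0.0, 0.0, 0.0], [0.0, 0.0, 0.0], [0.0, 0.0, 0.0], [0.0, 0.0, 0.0]]
jaw [0, 0, 0, 0, 0, 0, 0]
```

View pics/w1.png

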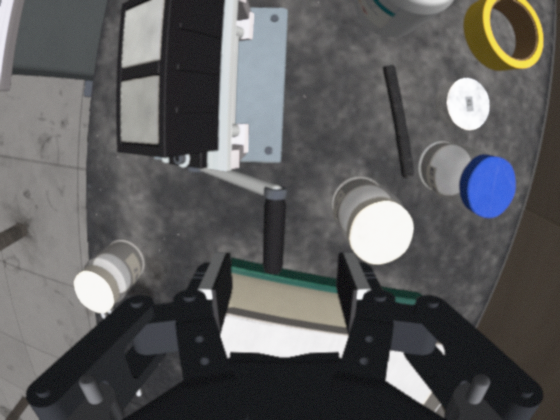

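The wrist view shows the bar from (275,190) to (275,272), lying between the fingertips at columns 215 and 355. I'll check the projection, then go down.

Run:
```python
from h import *
m=cams.camera_model("wrist");T=m["camera_from_world"];K=m["K"]
for p in [(601,-277.5,142),(591.2,-209.5,142),(407,-376.7,96),(602.9,-229.4,225.8)]:
    c=T[:3,:3]@p+T[:3,3];th=np.arctan2(np.hypot(c[0],c[1]),c[2]);ph=np.arctan2(c[1],c[0]);print(p,K[0,2]+K[0,0]*th*np.cos(ph),K[1,2]+K[0,0]*th*np.sin(ph))
```

```text
(601, -277.5, 142) 273.40953923614234 269.1128995381059
(591.2, -209.5, 142) 274.844162529319 183.15227710150452
(407, -376.7, 96) 93.10523604681737 293.44636479823765
(602.9, -229.4, 225.8) 286.56772107647555 263.0149838974827
```

jog_arm --offset '[[-4.5, 10, 18], [-4.5, 10, 18], [0, 0, 12], [0, 0, 12], [0, 0, 12], [0, 0, 12]]' --delta_rot '[[-0.2, 0, 1.2], [-0.2, 0, 1.2], [0, 0, 0], [0, 0, 0], [0, 0, 0], [0, 0, 0]]' --jaw '[60, 60, 60, 60, 60, 60]'

```text
time: 2.6
tool_pos: [594.6, -255.2, 140.7]
tcp_rot: [179.8, 0.1, 6.9]
ft_force: [0.9, -0.1, -0.2]
finger_gap: 51.4
```

jog_arm --offset '[[1, -4, 11], [0, 0, 0], [0, 0, 0], [0, 0, 0]]' --delta_rot '[[0, 0, 0], [0, 0, 0], [0, 0, 0], [0, 0, 0]]' --jaw '[24, 24, 24, 24]' --newtons 20

```text
time: 3.0
tool_pos: [595.2, -249.6, 127.1]
tcp_rot: [179.9, 0.2, 7.0]
ft_force: [0.0, 0.1, -1.1]
finger_gap: 20.5
```

Run:
```python
from h import *
print(pose()[2]["finger_gap"],pose()[0])
p,d=cams.snapshot("wrist"); cv2.imwrite("pics/w2.png",p[:,:,::-1])
```

```text
20.46011236845539 [ 595.23886099 -249.56190822  127.06747405]
```

View pics/w2.png

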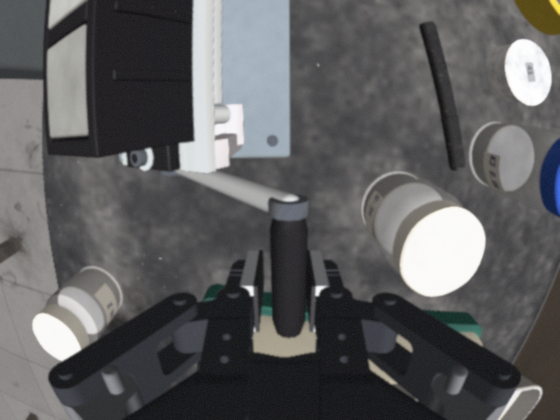

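The bar (column 290, rows 215–335) sits between the pads. Now I'll pull it along the arc.

Run:
```python
import numpy as np
t=np.radians(np.arange(50,105,5));x=140*np.cos(t);z=140*np.sin(t)
print(np.c_[np.diff(x),-np.diff(z)].round(1).tolist())
```

```text
[[-9.7, -7.4], [-10.3, -6.6], [-10.8, -5.6], [-11.3, -4.7], [-11.6, -3.7], [-11.9, -2.6], [-12.1, -1.6], [-12.2, -0.5], [-12.2, 0.5], [-12.1, 1.6]]
```

jog_arm --offset '[[-9.7, 0, -7.4], [-10.3, 0, -6.6], [-10.8, 0, -5.6], [-11.3, 0, -4.7], [-11.6, 0, -3.7], [0, 0, 0]]' --delta_rot '[[0, 0, 0], [0, 0, 0], [0, 0, 0], [0, 0, 0], [0, 0, 0], [0, 0, 0]]' --jaw '[24, 24, 24, 24, 24, 24]'

```text
time: 3.65
tool_pos: [541.3, -256.5, 159.6]
tcp_rot: [179.7, -0.2, 7.0]
ft_force: [1.1, -0.2, -0.9]
finger_gap: 20.3
```

Run:
```python
from h import *
p,d=cams.snapshot("wrist"); cv2.imwrite("pics/w3.png",p[:,:,::-1])
p,d=cams.snapshot("side"); cv2.imwrite("pics/s3.png",cv2.resize(p[60:270,200:480,::-1],(800,600)))
```

```text
(no output)
```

View pics/w3.png

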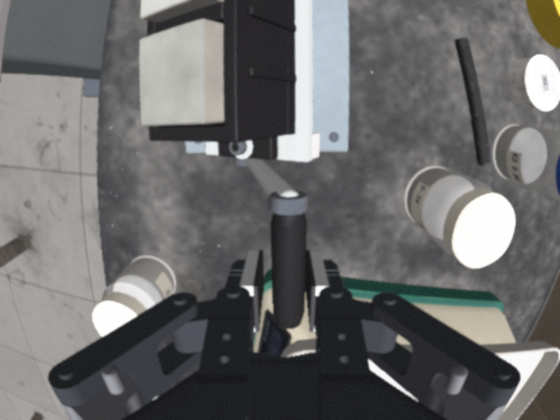

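View pics/s3.png

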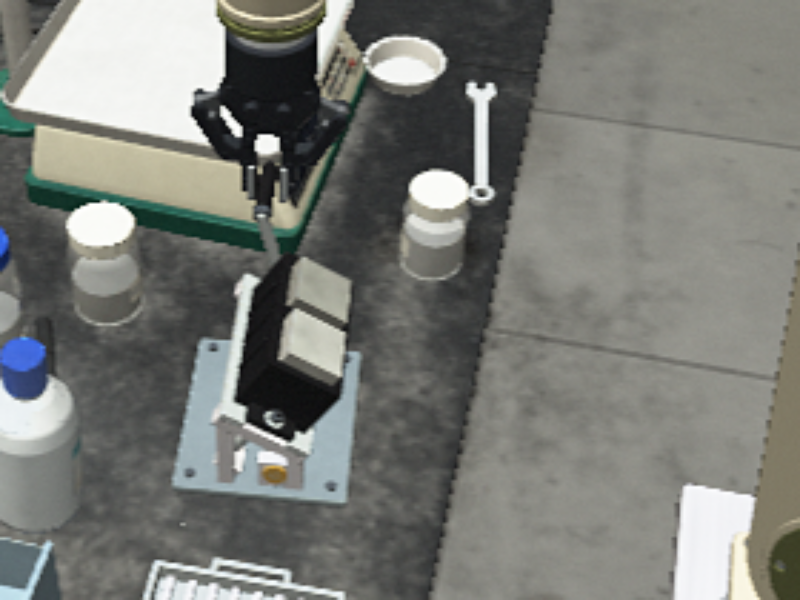

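The lever follows and both cubes are rising.

jog_arm --offset '[[-12, 0, 0], [-12, 0, 0], [-12, 0, 0], [-12, 0, 0.5], [-8, 0, 1], [0, 0, 0]]' --delta_rot '[[0, 0, 0], [0, 0, 0], [0, 0, 0], [0, 0, 0], [0, 0, 0], [0, 0, 0]]' --jaw '[24, 24, 24, 24, 24, 24]'

```text
time: 4.35
tool_pos: [492.6, -263.0, 162.8]
tcp_rot: [179.4, -1.2, 7.2]
ft_force: [-0.1, 0.3, -0.3]
finger_gap: 20.4
```

jog_arm --offset '[[-3, 0, 0], [-3, 0, 0]]' --delta_rot '[[0, 0, 0], [0, 0, 0]]' --jaw '[24, 24]'

```text
time: 4.55
tool_pos: [487.7, -263.6, 162.6]
tcp_rot: [179.4, -1.3, 7.2]
ft_force: [6.0, 0.2, -3.5]
finger_gap: 20.6
```

jog_arm --offset '[[-3, 0, 0], [-3, 0, 0], [-2, 0, 0]]' --delta_rot '[[0, 0, 0], [0, 0, 0], [0, 0, 0]]' --jaw '[24, 24, 24]'

```text
time: 4.85
tool_pos: [485.6, -263.8, 162.3]
tcp_rot: [179.3, -1.9, 7.3]
ft_force: [13.1, -0.4, -6.6]
finger_gap: 20.4
```

jog_arm --offset '[[-3, 0, 0], [-2, 0, 0]]' --delta_rot '[[0, 0, 0], [0, 0, 0]]' --jaw '[24, 24]'

```text
time: 5.05
tool_pos: [485.7, -263.9, 162.2]
tcp_rot: [179.2, -2.5, 7.4]
ft_force: [11.9, 1.5, -5.3]
finger_gap: 20.9
```

jog_arm --offset '[[-5, 0, 0], [-6, 0, 0], [-6, 0, 0]]' --delta_rot '[[0, 0.5, 0], [0, 0.5, 0], [0, 0.5, 0]]' --jaw '[24, 24, 24]'

```text
time: 5.35
tool_pos: [485.2, -263.9, 161.9]
tcp_rot: [179.0, -5.9, 7.6]
ft_force: [41.4, -0.0, -21.8]
finger_gap: 20.6
```

Run:
```python
from h import *
p,d=cams.snapshot("wrist"); cv2.imwrite("pics/w4.png",p[:,:,::-1])
p,d=cams.snapshot("top"); cv2.imwrite("pics/t4.png",p[:,:,::-1]);np.save("pics/t4.npy",d)
p,d=cams.snapshot("side"); cv2.imwrite("pics/s4f.png",p[:,:,::-1]);np.save("pics/s4.npy",d);cv2.imwrite("pics/s4.png",cv2.resize(p[60:270,200:480,::-1],(800,600)))
```

```text
(no output)
```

View pics/w4.png

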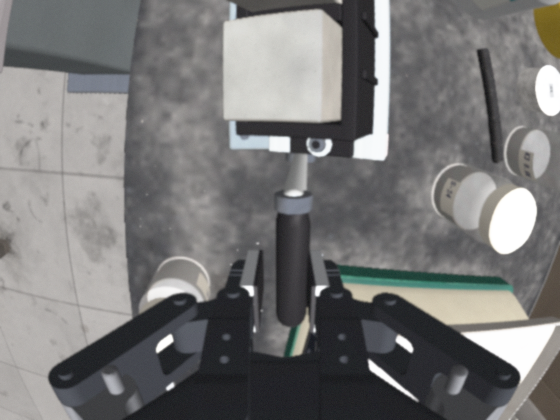

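View pics/s4.png

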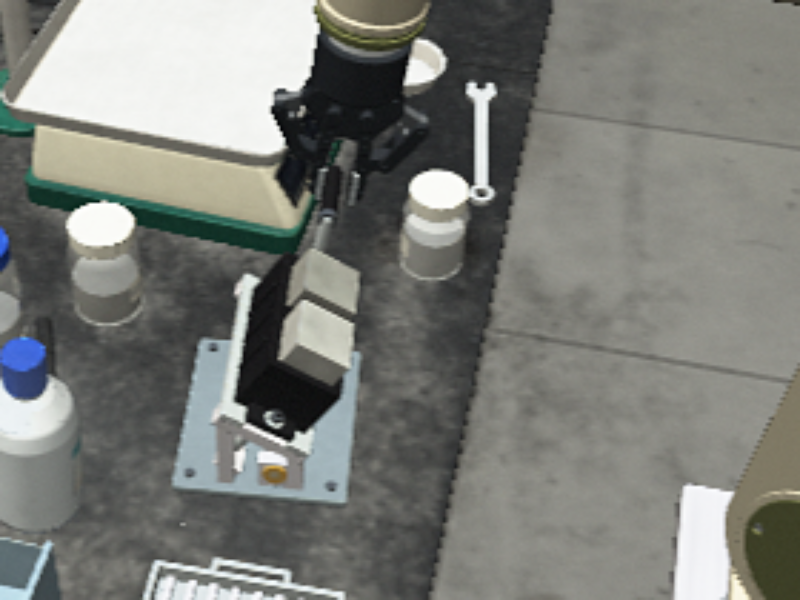

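View pics/t4.png

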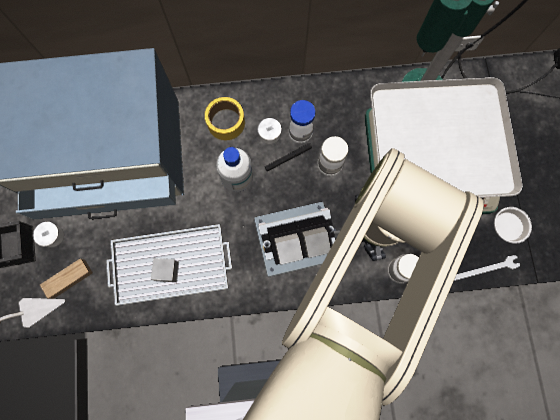

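It took 41 N without moving, so the lever is at its stop and both cubes stand proud. I'll back off and measure the cube tops.

jog_arm --offset '[[1, 0, 0], [0, 0, 0], [0, 0, -4], [0, 0, -30], [0, 0, -30]]' --delta_rot '[[0, 0, 0], [0, 0, 0], [0, 0, 0], [0, 0, 0], [0, 0, 0]]' --jaw '[40, 60, 60, 80, 95]'

```text
time: 6.0
tool_pos: [476.4, -261.0, 220.2]
tcp_rot: [179.5, -5.2, 7.7]
ft_force: [0.4, -0.4, 1.0]
finger_gap: 78.3
```

Run:
```python
from h import *
print(pose()[0],pose()[2]["tcp_rot"],pose()[2]["joint_pos"])
y=np.radians(7.4);S=R.from_euler("z",7.4,degrees=True)
n=S.apply([-.5,0,.866]);u=S.apply([.866,0,.5])
o=np.array([510.3,-135.8,0])
for cam,f,dn in [("top","t4.png","t4.npy"),("side","s4f.png","s4.npy")]:
    im=cv2.imread("pics/"+f);C=cloud(cam,np.load("pics/"+dn))
    L=S.inv().apply((C-o).reshape(-1,3)).reshape(C.shape)   # stand frame
    un=L@np.array([-.5,0,.866]);uu=L@np.array([.866,0,.5])
    # top-plane pixels: near-plane along n
    box=(abs(L[...,0]+40)<70)&(abs(L[...,1])<75)&(L[...,2]>100)
    h,e=np.histogram(un[box],bins=np.arange(100,190,2));print(cam,dict((int(a),int(b)) for a,b in zip(e,h) if b>20))
    pk=e[np.argmax(h*(e[:-1]>145))]
    m=box&(abs(un-pk-1)<3)
    for s in (1,-1):
        mm=m&(s*L[...,1]>0);P=L[mm];q=np.c_[uu[mm],P[:,1]].astype(np.float32)
        lo,hi=np.percentile(q,[1,99],axis=0)
        print(s,mm.sum(),"n",np.median(un[mm]).round(1),"u,y lo/hi",lo.round(1),hi.round(1),"minrect",cv2.minAreaRect(q))
```

```text
[ 476.37717246 -260.97815002  220.1597186 ] [179.49046953  -5.22514058   7.66185397] [-36.32619738  -5.4627274   99.67629722   3.29358059  81.68188094
 -44.32459736]
top {104: 22, 110: 21, 114: 25, 120: 23, 124: 30, 126: 26, 128: 35, 130: 70, 132: 175, 134: 231, 136: 105, 138: 30, 144: 25, 154: 64, 156: 296, 158: 495, 160: 195, 162: 24}
1 500 n 158.8 u,y lo/hi [12.2  6.6] [61.8 54.9] minrect ((36.66395950317383, 30.67230224609375), (50.80390167236328, 49.88056564331055), 0.012391224503517151)
-1 486 n 158.8 u,y lo/hi [ 12.4 -54.9] [61.4 -6.1] minrect ((36.896751403808594, -30.383760452270508), (50.16074752807617, 50.98487091064453), 89.8528823852539)
side {100: 22, 102: 22, 104: 23, 106: 36, 108: 23, 110: 28, 112: 36, 114: 23, 116: 21, 118: 35, 120: 37, 122: 36, 124: 28, 126: 33, 128: 28, 130: 48, 132: 59, 134: 109, 136: 116, 138: 48, 140: 28, 142: 25, 144: 27, 146: 30, 148: 29, 150: 35, 152: 35, 154: 46, 156: 74, 158: 222, 160: 263, 162: 83}
1 287 n 160.3 u,y lo/hi [12.2  5.1] [61.4 55.7] minrect ((36.827430725097656, 30.82023048400879), (53.36880111694336, 50.05606460571289), 88.89769744873047)
-1 281 n 160.4 u,y lo/hi [ 12.5 -56. ] [61.4 -4.4] minrect ((36.408714294433594, -30.404502868652344), (51.242488861083984, 55.068321228027344), 0.5298334360122681)
```

```bash
cat >> h.py <<'E'
S=R.from_euler("z",7.4,degrees=True);O=np.array([510.3,-135.8,0])
def st(u,y,n): return O+S.apply(np.array([.866,0,.5])*u+np.array([-.5,0,.866])*n+np.array([0,y,0]))
RG=S*R.from_matrix(np.array([[.8660254,0,.5],[0,-1,0],[.5,0,-.8660254]]))
E
python3 - <<'E'
from h import *
print(st(36.8,-30.2,205),st(36.8,-30.2,136),RG.as_euler("xyz",degrees=True))
plan([(st(36.8,-30.2,210),RG)],step=20,rstep=5,jaw=100)
E
```

```text
[ 444.14670281 -174.84545664  195.93      ] [ 478.35935791 -170.40200856  136.176     ] [180.         -30.00000006   7.4       ]
5
offset [[-4.9, -18.0, 3.4], [-5.2, -18.0, 3.0], [-5.5, -17.9, 2.5], [-5.7, -17.9, 2.1], [-5.9, -17.9, 1.6]]
rot [[0.08, 4.95, 0.07], [0.08, 4.95, 0.07], [0.08, 4.95, 0.07], [0.08, 4.95, 0.07], [0.08, 4.95, 0.07]]
jaw [100, 100, 100, 100, 100]
```

jog_arm --offset '[[-5, -18, 3], [-5, -18, 3], [-5.5, -18, 2.5], [-5.5, -18, 2], [-6, -18, 1.5], [0, 0, 0]]' --delta_rot '[[0, 5, 0], [0, 5, 0], [0, 5, 0], [0, 5, 0], [0, 5, 0], [0, 0, 0]]' --jaw '[100, 100, 100, 100, 100, 100]' --newtons 40

```text
time: 6.6
tool_pos: [440.9, -174.8, 204.0]
tcp_rot: [178.9, -31.1, 8.2]
ft_force: [-0.3, -0.8, -0.4]
finger_gap: 85.4
```

Run:
```python
from h import *
print(pose()[2]["joint_pos"].round(1))
plan([(st(36.8,-30.2,175),RG,12),(st(36.8,-30.2,136),RG,10)],jaw=100)
p,d=cams.snapshot("wrist"); cv2.imwrite("pics/w5.png",p[:,:,::-1])
```

```text
[-46.8 -39.4 132.1  26.1  69.5 -60.1]
8
offset [[-0.5, 0.0, 9.6], [-0.5, 0.0, 9.6], [-0.4, 0.1, 9.6], [-0.4, 0.1, 9.6], [0.0, -0.0, 9.7], [0.0, -0.0, 9.7], [0.0, 0.0, 9.7], [0.0, -0.0, 9.7]]
rot [[0.17, -0.28, 0.16], [0.17, -0.28, 0.16], [0.17, -0.28, 0.16], [0.17, -0.28, 0.16], [0.0, 0.0, 0.0], [0.0, 0.0, 0.0], [0.0, 0.0, 0.0], [0.0, 0.0, 0.0]]
jaw [100, 100, 100, 100, 100, 100, 100, 100]
```

View pics/w5.png

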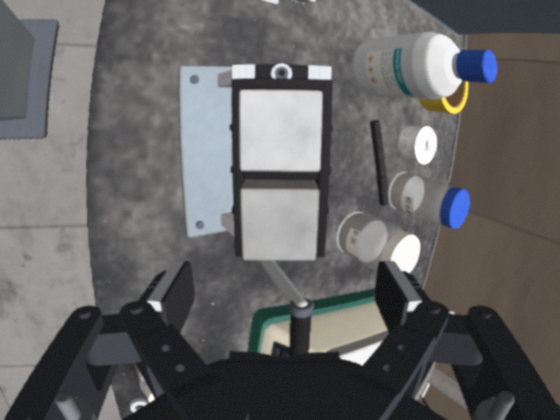

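Cube B, at (280,222), is centred between the fingertips at columns 180 and 388. Going down.

jog_arm --offset '[[-0.5, 0, 9.6], [-0.5, 0, 9.6], [-0.4, 0, 9.6], [-0.4, 0, 9.6], [0, 0, 9.7], [0, 0, 9.7], [0, 0, 9.7], [0, 0, 0]]' --delta_rot '[[0.2, -0.3, 0.2], [0.2, -0.3, 0.2], [0.2, -0.3, 0.2], [0.2, -0.3, 0.2], [0, 0, 0], [0, 0, 0], [0, 0, 0], [0, 0, 0]]' --jaw '[100, 100, 100, 100, 100, 100, 100, 100]'

```text
time: 7.45
tool_pos: [483.3, -178.0, 147.8]
tcp_rot: [179.8, -29.5, 7.5]
ft_force: [-0.7, -0.0, -0.3]
finger_gap: 85.5
```

Run:
```python
from h import *
plan([(st(36.8,-30.2,136.5),RG,12)],jaw=100)
p,d=cams.snapshot("wrist"); cv2.imwrite("pics/w6.png",p[:,:,::-1])
```

```text
2
offset [[-4.5, -4.1, 3.8], [-4.6, -4.1, 3.8]]
rot [[0.09, 0.24, 0.05], [0.09, 0.24, 0.05]]
jaw [100, 100]
```

View pics/w6.png

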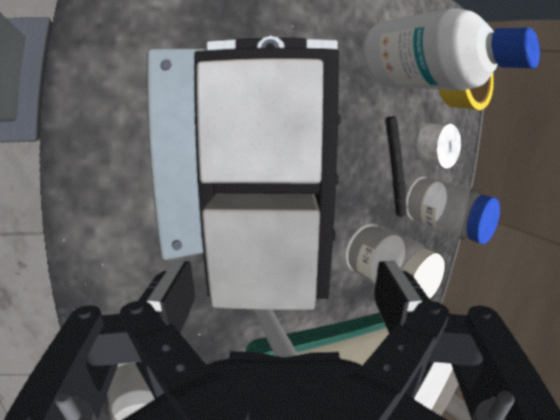

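jog_arm --offset '[[-4.5, -4, 1], [-4.5, -4, 1], [0, 0, 0]]' --delta_rot '[[0, 0.2, 0], [0, 0.2, 0], [0, 0, 0]]' --jaw '[100, 100, 100]'

```text
time: 7.8
tool_pos: [475.5, -170.8, 142.3]
tcp_rot: [179.7, -29.9, 7.6]
ft_force: [0.1, 0.1, 0.8]
finger_gap: 85.9
```

Run:
```python
from h import *
plan([(st(36.8,-30.2,136.5),RG,12)],jaw=100)
```

```text
1
offset [[-0.5, -0.1, 6.2]]
rot [[0.17, 0.06, 0.16]]
jaw [100]
```

jog_arm --offset '[[-0.5, 0, 6], [0, 0, 0]]' --delta_rot '[[0.2, 0, 0.2], [0, 0, 0]]' --jaw '[72, 72]'

```text
time: 8.0
tool_pos: [478.2, -170.9, 137.2]
tcp_rot: [180.0, -30.0, 7.3]
ft_force: [-0.0, 0.9, -1.0]
finger_gap: 62.2
```

Run:
```python
from h import *
plan([(st(36.8,-30.2,136.5),RG,12)],jaw=100)
p,d=cams.snapshot("wrist"); cv2.imwrite("pics/w7.png",p[:,:,::-1])
p,d=cams.snapshot("side"); cv2.imwrite("pics/s7.png",cv2.resize(p[60:270,200:480,::-1],(800,600)))
```

```text
1
offset [[-0.3, -0.5, 0.5]]
rot [[0.05, -0.02, -0.04]]
jaw [100]
```

View pics/w7.png

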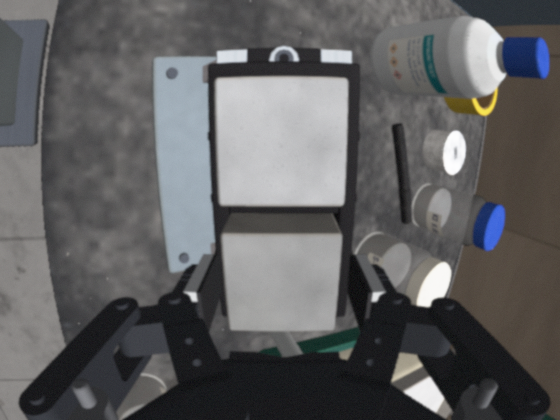

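View pics/s7.png

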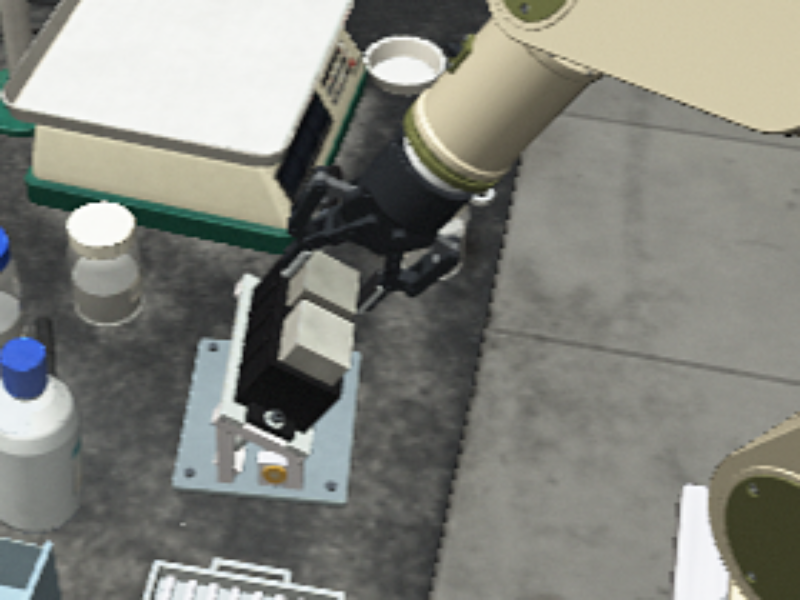

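The cube is centred in the jaws and the tips clear the mouth. Closing.

jog_arm --offset '[[0, 0, 0], [0, 0, 0], [0, 0, 0], [0, 0, 0]]' --delta_rot '[[0, 0, 0], [0, 0, 0], [0, 0, 0], [0, 0, 0]]' --jaw '[40, 40, 40, 40]' --newtons 50

```text
time: 8.5
tool_pos: [478.3, -171.4, 138.1]
tcp_rot: [179.9, -30.0, 7.4]
ft_force: [-0.5, -0.7, -1.8]
finger_gap: 48.9
```

jog_arm --offset '[[0, 0, -5], [0, 0, -5], [0, 0, -5], [0, 0, -6], [0, 0, -6]]' --delta_rot '[[0, 0, 0], [0, 0, 0], [0, 0, 0], [0, 0, 0], [0, 0, 0]]' --jaw '[40, 40, 40, 40, 40]'

```text
time: 9.0
tool_pos: [463.1, -172.7, 161.7]
tcp_rot: [-180.0, -29.9, 7.3]
ft_force: [0.4, -0.9, -3.6]
finger_gap: 48.8
```

Run:
```python
from h import *
P,q,_=pose();l=S.inv().apply(P-O);print("n",l@[-.5,0,.866],"u",l@[.866,0,.5],"y",l[1])
p,d=cams.snapshot("wrist"); cv2.imwrite("pics/w8.png",p[:,:,::-1])
```

```text
n 165.82639208474347 u 36.14954319168621 y -30.549812449262767
```

View pics/w8.png

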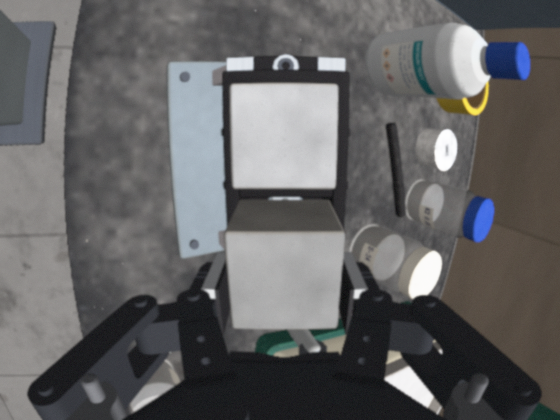

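Cube B came out cleanly. Carry it up and turn it upright.

Run:
```python
from h import *
plan([(st(36.5,-30.5,182),RG,8),((452,-175,232),down(7.4),20)],rstep=4,jaw=40)
```

```text
10
offset [[-0.2, -0.2, -7.6], [-0.2, -0.2, -7.6], [3.1, 0.1, -6.3], [2.7, 0.1, -6.5], [2.3, 0.1, -6.6], [1.8, 0.1, -6.8], [1.4, 0.1, -6.9], [0.9, 0.1, -7.0], [0.5, 0.1, -7.0], [0.0, 0.1, -7.0]]
rot [[0.03, 0.03, -0.01], [0.03, 0.03, -0.01], [0.0, -3.75, 0.0], [0.0, -3.75, 0.0], [0.0, -3.75, 0.0], [0.0, -3.75, 0.0], [0.0, -3.75, 0.0], [0.0, -3.75, 0.0], [0.0, -3.75, 0.0], [0.0, -3.75, 0.0]]
jaw [40, 40, 40, 40, 40, 40, 40, 40, 40, 40]
```

jog_arm --offset '[[0, 0, -7.5], [0, 0, -7.5], [3, 0, -6.5], [2.5, 0, -6.5], [2, 0, -6.5], [2, 0, -7], [1.5, 0, -7], [1, 0, -7], [0.5, 0, -7], [0, 0, -7]]' --delta_rot '[[0, 0, 0], [0, 0, 0], [0, -3.8, 0], [0, -3.8, 0], [0, -3.8, 0], [0, -3.8, 0], [0, -3.8, 0], [0, -3.8, 0], [0, -3.8, 0], [0, -3.4, 0]]' --jaw '[40, 40, 40, 40, 40, 40, 40, 40, 40, 40]'

```text
time: 10.05
tool_pos: [448.9, -175.5, 239.3]
tcp_rot: [179.9, 1.0, 6.9]
ft_force: [-0.2, 0.5, -3.0]
finger_gap: 48.8
```

Run:
```python
from h import *
plan([((469,215,215),down(2.4),30)],rstep=4,jaw=40)
```

```text
14
offset [[4.8, -27.5, 1.6], [4.7, -27.5, 1.6], [4.5, -27.6, 1.6], [4.3, -27.6, 1.6], [4.2, -27.6, 1.6], [4.0, -27.6, 1.6], [3.9, -27.7, 1.7], [3.7, -27.7, 1.7], [3.6, -27.7, 1.7], [3.4, -27.7, 1.7], [3.2, -27.7, 1.7], [3.1, -27.8, 1.7], [2.9, -27.8, 1.7], [2.8, -27.8, 1.7]]
rot [[0.01, 0.07, 0.32], [0.01, 0.07, 0.32], [0.01, 0.07, 0.32], [0.01, 0.07, 0.32], [0.01, 0.07, 0.32], [0.01, 0.07, 0.32], [0.01, 0.07, 0.32], [0.01, 0.07, 0.32], [0.01, 0.07, 0.32], [0.01, 0.07, 0.32], [0.01, 0.07, 0.32], [0.01, 0.07, 0.32], [0.01, 0.07, 0.32], [0.01, 0.07, 0.32]]
jaw [40, 40, 40, 40, 40, 40, 40, 40, 40, 40, 40, 40, 40, 40]
```

jog_arm --offset '[[4, -15, 0], [4.5, -25, 1], [4.5, -28, 1.5], [4.5, -28, 1.5], [4, -28, 1.5], [4, -28, 1.5], [4, -28, 1.5], [4, -28, 1.5], [3.5, -28, 1.5], [3.5, -28, 1.5], [3, -28, 1.5], [3, -28, 1.5], [3, -28, 1.5], [3, -28, 1.5], [0, -15, 0], [0, 0, 0]]' --delta_rot '[[0, 0, 0.3], [0, 0, 0.3], [0, 0, 0.3], [0, 0, 0.3], [0, 0, 0.3], [0, 0, 0.3], [0, 0, 0.3], [0, 0, 0.3], [0, 0, 0.3], [0, 0, 0.3], [0, 0, 0.3], [0, 0, 0.3], [0, 0, 0.3], [0, 0, 0.3], [0, 0, 0], [0, 0, 0]]' --jaw '[40, 40, 40, 40, 40, 40, 40, 40, 40, 40, 40, 40, 40, 40, 40, 40]'

```text
time: 11.65
tool_pos: [471.5, 233.1, 228.5]
tcp_rot: [-179.9, 0.7, 2.1]
ft_force: [-0.3, 0.1, -1.8]
finger_gap: 48.8
```

Run:
```python
from h import *
print(monitor.sense()["joint_pos"].round(0))
plan([((469,249,120),down(2.4),20)],rstep=4,jaw=40)
p,d=cams.snapshot("wrist"); cv2.imwrite("pics/w9.png",p[:,:,::-1])
```

```text
[21. -3. 97.  0. 87. 18.]
6
offset [[-0.1, -2.6, 18.1], [-0.1, -2.6, 18.1], [-0.2, -2.7, 18.1], [-0.2, -2.7, 18.1], [-0.2, -2.7, 18.1], [-0.3, -2.7, 18.1]]
rot [[-0.01, 0.11, -0.05], [-0.01, 0.11, -0.05], [-0.01, 0.11, -0.05], [-0.01, 0.11, -0.05], [-0.01, 0.11, -0.05], [-0.01, 0.11, -0.05]]
jaw [40, 40, 40, 40, 40, 40]
```

View pics/w9.png

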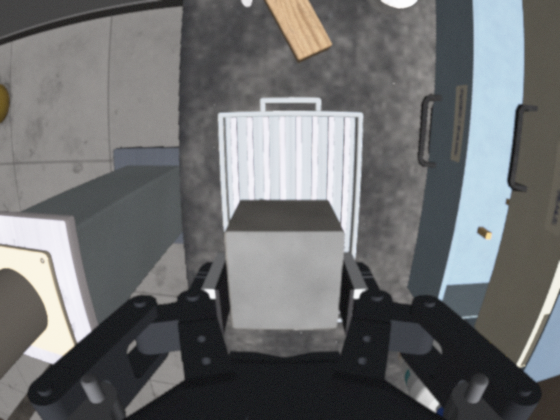

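jog_arm --offset '[[0, -3, 18], [0, -3, 18], [0, -3, 18], [0, -3, 18], [0, -2, 18], [0, -2, 12], [0, 0, 0]]' --delta_rot '[[0, 0.1, 0], [0, 0.1, 0], [0, 0.1, 0], [0, 0.1, 0], [0, 0.1, 0], [0, 0.1, 0], [0, 0, 0]]' --jaw '[40, 40, 40, 40, 40, 40, 40]'

```text
time: 12.4
tool_pos: [473.0, 240.5, 126.3]
tcp_rot: [179.9, -0.2, 1.7]
ft_force: [0.7, -1.0, -2.0]
finger_gap: 49.0
```

Run:
```python
from h import *
plan([((469,249,50),down(2.4),15)],rstep=4,jaw=40)
```

```text
6
offset [[-0.7, -1.5, 12.7], [-0.6, -1.5, 12.7], [-0.6, -1.5, 12.7], [-0.6, -1.5, 12.7], [-0.6, -1.5, 12.7], [-0.6, -1.5, 12.7]]
rot [[0.01, -0.03, -0.11], [0.01, -0.03, -0.11], [0.01, -0.03, -0.11], [0.01, -0.03, -0.11], [0.01, -0.03, -0.11], [0.01, -0.03, -0.11]]
jaw [40, 40, 40, 40, 40, 40]
```

jog_arm --offset '[[-1, -2.5, 12.5], [-1, -2.5, 12.5], [-1, -2, 12.5], [-1, -2, 12.5], [-0.5, -2, 12.5], [0, -1, 10], [0, 0, 0]]' --delta_rot '[[0, 0, -0.1], [0, 0, -0.1], [0, 0, -0.1], [0, 0, -0.1], [0, 0, -0.1], [0, 0, 0], [0, 0, 0]]' --jaw '[40, 40, 40, 40, 40, 40, 40]'

```text
time: 13.1
tool_pos: [469.2, 252.7, 49.5]
tcp_rot: [179.9, -0.3, 2.2]
ft_force: [-1.8, -0.6, -2.2]
finger_gap: 49.1
```

jog_arm --offset '[[0, 0, 3], [0, 0, 0]]' --delta_rot '[[0, 0, 0], [0, 0, 0]]' --jaw '[40, 40]'

```text
time: 13.3
tool_pos: [469.2, 252.7, 46.1]
tcp_rot: [179.9, -0.3, 2.2]
ft_force: [-0.4, -0.4, -3.4]
finger_gap: 48.8
```

jog_arm --offset '[[0, 0, 2], [0, 0, 0]]' --delta_rot '[[0, 0, 0], [0, 0, 0]]' --jaw '[40, 40]'

```text
time: 13.5
tool_pos: [470.0, 253.0, 44.9]
tcp_rot: [180.0, -0.4, 2.2]
ft_force: [-0.7, 0.5, -2.4]
finger_gap: 49.1
```

jog_arm --offset '[[0, 0, 1.5], [0, 0, 0]]' --delta_rot '[[0, 0, 0], [0, 0, 0]]' --jaw '[40, 40]'

```text
time: 13.7
tool_pos: [470.7, 253.2, 44.1]
tcp_rot: [180.0, -0.5, 2.2]
ft_force: [0.3, 0.7, -2.3]
finger_gap: 49.3
```

jog_arm --offset '[[0, 0, 1.5], [0, 0, 0]]' --delta_rot '[[0, 0, 0], [0, 0, 0]]' --jaw '[40, 40]'

```text
time: 13.9
tool_pos: [471.0, 253.2, 42.9]
tcp_rot: [-180.0, -0.5, 2.2]
ft_force: [-0.6, -0.1, -2.4]
finger_gap: 49.0
```

jog_arm --offset '[[0, 0, 1.5], [0, 0, 1]]' --delta_rot '[[0, 0, 0], [0, 0, 0]]' --jaw '[40, 40]'

```text
time: 14.1
tool_pos: [471.3, 253.4, 41.1]
tcp_rot: [-180.0, -0.5, 2.2]
ft_force: [-5.8, -2.4, 11.3]
finger_gap: 49.0
```

jog_arm --offset '[[0, 0, 1.5], [0, 0, 1]]' --delta_rot '[[0, 0, 0], [0, 0, 0]]' --jaw '[40, 40]'

```text
time: 14.3
tool_pos: [471.4, 253.4, 41.2]
tcp_rot: [-180.0, -0.5, 2.2]
ft_force: [-4.0, -1.7, 7.0]
finger_gap: 48.8
```

Run:
```python
from h import *
p,d=cams.snapshot("side"); cv2.imwrite("pics/s10.png",cv2.resize(p[220:400,190:430,::-1],(800,600),interpolation=cv2.INTER_CUBIC));np.save("pics/s10.npy",d)
```

```text
(no output)
```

View pics/s10.png

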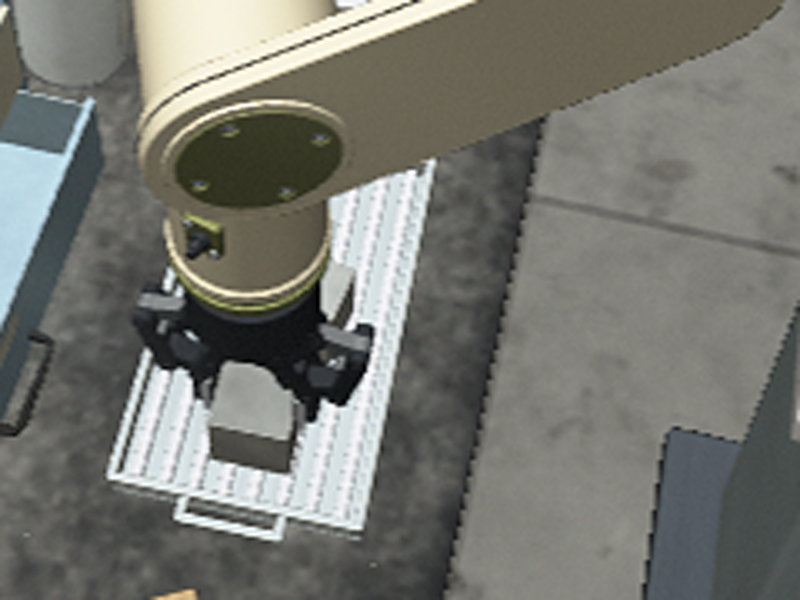

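There is contact at TCP z = 41, as predicted, and the cube stands on the slats. Releasing.

jog_arm --offset '[[0, 0, 0], [0, 0, 0], [0, 0, 0], [0, 0, -10], [0, 0, -25], [0, 0, -35], [0, 0, -40], [0, 0, -40], [0, 0, -20], [0, 0, 0]]' --delta_rot '[[0, 0, 0], [0, 0, 0], [0, 0, 0], [0, 0, 0], [0, 0, 0], [0, 0, 0], [0, 0, 0], [0, 0, 0], [0, 0, 0], [0, 0, 0]]' --jaw '[60, 75, 80, 90, 100, 100, 100, 100, 100, 100]'

```text
time: 15.35
tool_pos: [469.4, 253.2, 221.2]
tcp_rot: [-180.0, -0.5, 2.2]
ft_force: [-0.0, 0.7, 0.6]
finger_gap: 85.3
```

Run:
```python
from h import *
p,d=cams.snapshot("side"); cv2.imwrite("pics/s11.png",cv2.resize(p[220:400,190:430,::-1],(800,600),interpolation=cv2.INTER_CUBIC))
C=cloud("side",d);X,Y,z=C[...,0],C[...,1],C[...,2]
m=(X>420)&(X<520)&(Y>215)&(Y<300)&(z>55)&(z<70);print(C[m].mean(0),cv2.minAreaRect(C[m][:,:2].astype(np.float32)))
n=np.linalg.svd(C[m]-C[m].mean(0))[2][2];print(n)
plan([((432,-80,235),RG,32)],rstep=4,jaw=40)
print(st(36.5,30.8,200),st(36.5,30.8,215))
```

```text
[470.56885274 254.75738587  62.49362394] ((471.32110595703125, 253.4503631591797), (50.690284729003906, 51.97444152832031), 2.5062685012817383)
[ 0.00405067 -0.02531162 -0.9996714 ]
11
offset [[-4.5, 30.1, -1.4], [-4.7, 30.1, -1.7], [-4.9, 30.0, -2.0], [-5.0, 30.0, -2.3], [-5.1, 29.9, -2.6], [-5.2, 29.9, -2.9], [-5.3, 29.9, -3.2], [-5.4, 29.8, -3.5], [-5.5, 29.7, -3.8], [-5.5, 29.7, -4.2], [-5.6, 29.6, -4.5]]
rot [[0.12, 2.68, -0.46], [0.12, 2.68, -0.46], [0.12, 2.68, -0.46], [0.12, 2.68, -0.46], [0.12, 2.68, -0.46], [0.12, 2.68, -0.46], [0.12, 2.68, -0.46], [0.12, 2.68, -0.46], [0.12, 2.68, -0.46], [0.12, 2.68, -0.46], [0.12, 2.68, -0.46]]
jaw [40, 40, 40, 40, 40, 40, 40, 40, 40, 40, 40]
[ 438.51171316 -114.06498784  191.45      ] [ 431.07417944 -115.03095482  204.44      ]
```

View pics/s11.png

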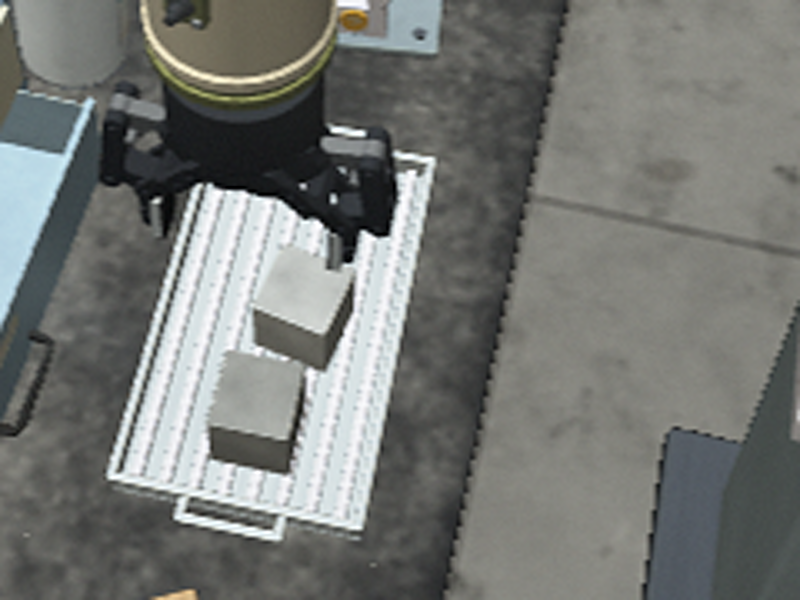

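Cube B stands upright at (471,253) with clearance to the old cube. Going back for cube A.

jog_arm --offset '[[-2, 20, 0], [-4, 28, -2], [-5, 30, -2], [-5, 30, -2], [-5, 30, -2], [-5, 30, -2], [-5, 30, -2], [-5, 30, -2], [-5, 30, -2], [-5, 30, -2], [-5, 25, -2], [0, 10, 0], [0, 0, 0]]' --delta_rot '[[0, 2.7, -0.5], [0, 2.7, -0.5], [0, 2.7, -0.5], [0, 2.7, -0.5], [0, 2.7, -0.5], [0, 2.7, -0.5], [0, 2.7, -0.5], [0, 2.7, -0.5], [0, 2.7, -0.5], [0, 2.7, -0.5], [0, 2, 0], [0, 0, 0], [0, 0, 0]]' --jaw '[100, 100, 100, 100, 100, 100, 100, 100, 100, 100, 100, 100, 100]'

```text
time: 16.7
tool_pos: [435.3, -84.5, 204.2]
tcp_rot: [178.6, -28.9, 8.0]
ft_force: [-0.2, -0.4, -0.1]
finger_gap: 85.3
```

Run:
```python
from h import *
plan([(st(36.5,30.6,205),RG,15)],rstep=4,jaw=40)
```

```text
3
offset [[-2.4, 9.9, 2.1], [-2.3, 9.9, 2.1], [-2.3, 10.0, 2.0]]
rot [[0.36, 0.36, 0.18], [0.36, 0.36, 0.18], [0.36, 0.36, 0.18]]
jaw [40, 40, 40]
```

jog_arm --offset '[[-2, 10, 2], [-2, 10, 2], [-2, 8, 2], [0, 0, 0]]' --delta_rot '[[0.4, 0.4, 0.2], [0.4, 0.4, 0.2], [0.4, 0.4, 0.2], [0, 0, 0]]' --jaw '[100, 100, 100, 100]'

```text
time: 17.1
tool_pos: [435.0, -110.3, 190.9]
tcp_rot: [-179.4, -29.8, 7.2]
ft_force: [-0.5, 0.3, 0.5]
finger_gap: 85.4
```

Run:
```python
from h import *
p,d=cams.snapshot("wrist"); cv2.imwrite("pics/w12.png",p[:,:,::-1])
plan([(st(36.5,30.6,165),RG,10)],rstep=4,jaw=40)
```

```text
4
offset [[0.7, 1.3, 9.0], [0.7, 1.3, 9.0], [0.7, 1.2, 9.0], [0.7, 1.2, 9.0]]
rot [[-0.12, 0.05, -0.05], [-0.12, 0.05, -0.05], [-0.12, 0.05, -0.05], [-0.12, 0.05, -0.05]]
jaw [40, 40, 40, 40]
```

View pics/w12.png

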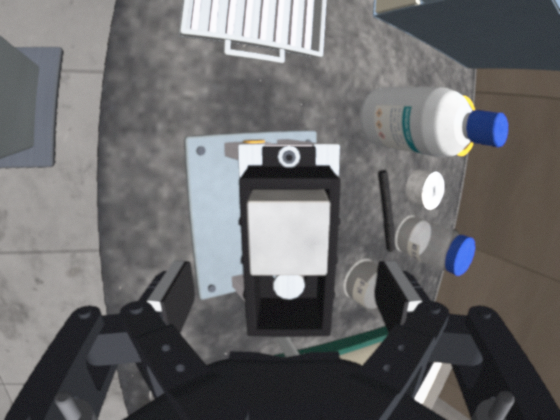

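Cube A is still proud at (288,232), between the jaws. Going down in two stages.

jog_arm --offset '[[0.5, 1, 9], [0, 0, 9], [0, 0, 8], [0, 0, 0]]' --delta_rot '[[-0.2, 0, 0], [-0.2, 0, 0], [0, 0, 0], [0, 0, 0]]' --jaw '[100, 100, 100, 100]'

```text
time: 17.55
tool_pos: [449.6, -106.0, 166.5]
tcp_rot: [-179.8, -29.7, 7.3]
ft_force: [-0.4, 0.6, 0.4]
finger_gap: 85.5
```

Run:
```python
from h import *
plan([(st(36.5,30.6,165),RG,10),(st(36.5,30.6,137),RG,10)],rstep=4,jaw=40)
```

```text
5
offset [[1.0, 3.4, 3.7], [1.0, 3.4, 3.7], [0.0, 0.0, 9.3], [0.0, -0.0, 9.3], [0.0, 0.0, 9.3]]
rot [[-0.08, 0.13, -0.03], [-0.08, 0.13, -0.03], [0.0, 0.0, 0.0], [0.0, 0.0, 0.0], [0.0, 0.0, 0.0]]
jaw [40, 40, 40, 40, 40]
```

jog_arm --offset '[[1, 3.5, 3.5], [1, 3.5, 3.5], [0, 0, 8], [0, 0, 8], [0, 0, 4], [0, 0, 0]]' --delta_rot '[[0, 0.1, 0], [0, 0.1, 0], [0, 0, 0], [0, 0, 0], [0, 0, 0], [0, 0, 0]]' --jaw '[100, 100, 100, 100, 100, 100]'

```text
time: 18.15
tool_pos: [467.3, -110.9, 142.1]
tcp_rot: [-179.8, -29.9, 7.4]
ft_force: [-0.4, -0.4, 0.1]
finger_gap: 85.3
```

Run:
```python
from h import *
plan([(st(36.5,30.6,137),RG,10)],rstep=4,jaw=40)
```

```text
1
offset [[-0.4, -0.3, 5.8]]
rot [[-0.18, 0.06, -0.02]]
jaw [40]
```

jog_arm --offset '[[-0.4, 0, 5.5], [0, 0, 0]]' --delta_rot '[[-0.2, 0, 0], [0, 0, 0]]' --jaw '[72, 72]'

```text
time: 18.35
tool_pos: [469.7, -110.5, 136.6]
tcp_rot: [180.0, -29.9, 7.4]
ft_force: [0.2, -0.4, 0.8]
finger_gap: 61.7
```

Run:
```python
from h import *
plan([(st(36.5,30.6,137),RG,10)],rstep=4,jaw=40)
p,d=cams.snapshot("wrist"); cv2.imwrite("pics/w13.png",p[:,:,::-1])
```

```text
1
offset [[0.2, -0.3, -0.2]]
rot [[0.03, 0.08, -0.03]]
jaw [40]
```

View pics/w13.png

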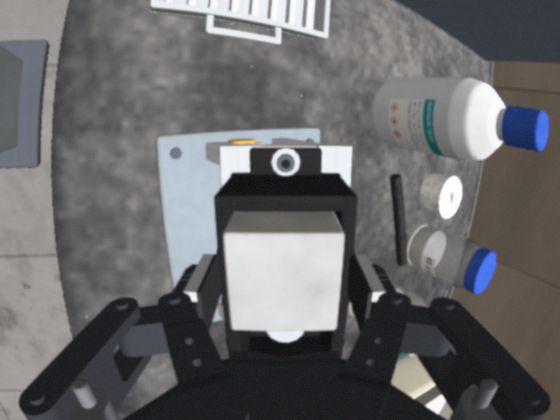

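Centred. Grip and draw out.

jog_arm --offset '[[0, 0, 0], [0, 0, 0], [0, 0, 0], [0, 0, 0]]' --delta_rot '[[0, 0, 0], [0, 0, 0], [0, 0, 0], [0, 0, 0]]' --jaw '[40, 40, 40, 40]' --newtons 50

```text
time: 18.8
tool_pos: [469.6, -110.6, 137.2]
tcp_rot: [180.0, -29.9, 7.4]
ft_force: [0.1, -0.1, -1.9]
finger_gap: 49.1
```

jog_arm --offset '[[0, 0, -5], [0, 0, -5], [0, 0, -5], [0, 0, -6], [0, 0, -6]]' --delta_rot '[[0, 0, 0], [0, 0, 0], [0, 0, 0], [0, 0, 0], [0, 0, 0]]' --jaw '[40, 40, 40, 40, 40]'

```text
time: 19.3
tool_pos: [455.0, -112.0, 161.9]
tcp_rot: [-180.0, -29.9, 7.4]
ft_force: [0.3, -0.3, -3.4]
finger_gap: 49.1
```

jog_arm --offset '[[0, 0, -7.5], [0, 0, -7.5], [3, 0, -6.5], [2.5, 0, -6.5], [2, 0, -6.5], [2, 0, -7], [1.5, 0, -7], [1, 0, -7], [0.5, 0, -7], [0, 0, -7]]' --delta_rot '[[0, 0, 0], [0, 0, 0], [0, -3.7, 0], [0, -3.7, 0], [0, -3.7, 0], [0, -3.7, 0], [0, -3.7, 0], [0, -3.7, 0], [0, -3.7, 0], [0, -3.3, 0]]' --jaw '[40, 40, 40, 40, 40, 40, 40, 40, 40, 40]'

```text
time: 20.3
tool_pos: [439.2, -115.6, 237.8]
tcp_rot: [179.8, 0.4, 6.9]
ft_force: [-1.1, 0.3, -2.8]
finger_gap: 48.8
```

Run:
```python
from h import *
plan([((474,80,205),down(2.4),28)],rstep=4,jaw=40)
p,d=cams.snapshot("wrist"); cv2.imwrite("pics/w14.png",p[:,:,::-1])
```

```text
8
offset [[7.3, -23.8, 4.0], [7.1, -23.8, 4.0], [6.8, -23.9, 4.0], [6.6, -24.0, 4.0], [6.3, -24.0, 4.0], [6.1, -24.1, 4.1], [5.9, -24.1, 4.1], [5.6, -24.2, 4.1]]
rot [[0.02, 0.05, 0.57], [0.02, 0.05, 0.57], [0.02, 0.05, 0.57], [0.02, 0.05, 0.57], [0.02, 0.05, 0.57], [0.02, 0.05, 0.57], [0.02, 0.05, 0.57], [0.02, 0.05, 0.57]]
jaw [40, 40, 40, 40, 40, 40, 40, 40]
```

View pics/w14.png

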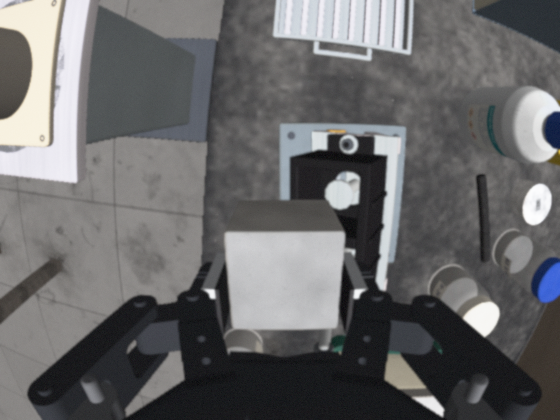

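Cube A is held clear of the empty mould. Moving it to the right-hand spot on the tray, (475,106).

jog_arm --offset '[[5, -15, 2], [7, -24, 4], [7, -24, 4], [6.5, -24, 4], [6.5, -24, 4], [6, -24, 4], [6, -24, 4], [5, -24, 4], [3, -15, 4], [0, -6, 0], [0, 0, 0]]' --delta_rot '[[0, 0, 0.5], [0, 0, 0.5], [0, 0, 0.5], [0, 0, 0.5], [0, 0, 0.5], [0, 0, 0.5], [0, 0, 0.5], [0, 0, 0.5], [0, 0, 0.3], [0, 0, 0], [0, 0, 0]]' --jaw '[40, 40, 40, 40, 40, 40, 40, 40, 40, 40, 40]'

```text
time: 21.45
tool_pos: [475.6, 97.6, 206.3]
tcp_rot: [-180.0, -0.1, 2.2]
ft_force: [-0.7, 0.3, -3.0]
finger_gap: 49.1
```

Run:
```python
from h import *
plan([((475,106,110),down(2.4),16)],rstep=4,jaw=40)
```

```text
7
offset [[-0.1, -1.2, 13.8], [-0.1, -1.2, 13.8], [-0.1, -1.2, 13.8], [-0.0, -1.2, 13.8], [-0.0, -1.2, 13.8], [-0.0, -1.2, 13.8], [-0.0, -1.2, 13.8]]
rot [[-0.01, -0.02, -0.04], [-0.01, -0.02, -0.04], [-0.01, -0.02, -0.04], [-0.01, -0.02, -0.04], [-0.01, -0.02, -0.04], [-0.01, -0.02, -0.04], [-0.01, -0.02, -0.04]]
jaw [40, 40, 40, 40, 40, 40, 40]
```

jog_arm --offset '[[0, -1, 14], [0, -1, 14], [0, -1, 14], [0, -1, 14], [0, -1, 14], [0, -1, 14], [0, -1, 10], [0, 0, 0]]' --delta_rot '[[0, 0, 0], [0, 0, 0], [0, 0, 0], [0, 0, 0], [0, 0, 0], [0, 0, 0], [0, 0, 0], [0, 0, 0]]' --jaw '[40, 40, 40, 40, 40, 40, 40, 40]'

```text
time: 22.25
tool_pos: [472.6, 100.1, 101.0]
tcp_rot: [180.0, 0.2, 1.8]
ft_force: [-0.2, -0.0, -2.4]
finger_gap: 49.1
```

Run:
```python
from h import *
plan([((475,106,50),down(2.4),12)],rstep=4,jaw=40)
p,d=cams.snapshot("wrist"); cv2.imwrite("pics/w15.png",p[:,:,::-1])
```

```text
5
offset [[0.5, -1.2, 10.2], [0.5, -1.2, 10.2], [0.5, -1.2, 10.2], [0.5, -1.2, 10.2], [0.5, -1.2, 10.2]]
rot [[0.0, 0.03, -0.11], [0.0, 0.03, -0.11], [0.0, 0.03, -0.11], [0.0, 0.03, -0.11], [0.0, 0.03, -0.11]]
jaw [40, 40, 40, 40, 40]
```

View pics/w15.png

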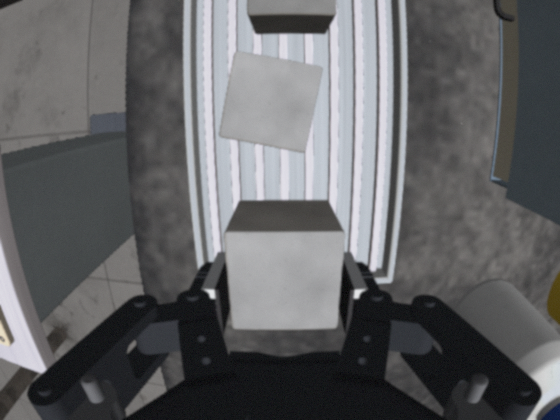

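jog_arm --offset '[[0.5, -1.5, 10], [0.5, -1.5, 10], [0.5, -1.5, 10], [0.5, -1, 10], [0.5, -1, 9], [0, 0, 4], [0, 0, 0]]' --delta_rot '[[0, 0, 0], [0, 0, 0], [0, 0, 0], [0, 0, 0], [0, 0, 0], [0, 0, 0], [0, 0, 0]]' --jaw '[40, 40, 40, 40, 40, 40, 40]'

```text
time: 23.0
tool_pos: [476.7, 107.3, 45.5]
tcp_rot: [180.0, -0.0, 1.8]
ft_force: [-0.3, 1.0, -2.8]
finger_gap: 48.6
```

jog_arm --offset '[[0, 0, 1.5], [0, 0, 0]]' --delta_rot '[[0, 0, 0], [0, 0, 0]]' --jaw '[40, 40]'

```text
time: 23.2
tool_pos: [476.9, 107.3, 44.1]
tcp_rot: [180.0, -0.1, 1.9]
ft_force: [-0.6, -0.8, -2.8]
finger_gap: 49.1
```

jog_arm --offset '[[0, 0, 1.5], [0, 0, 0.5]]' --delta_rot '[[0, 0, 0], [0, 0, 0]]' --jaw '[40, 40]'

```text
time: 23.4
tool_pos: [477.7, 107.3, 42.8]
tcp_rot: [180.0, -0.1, 1.8]
ft_force: [-0.3, -0.4, -3.4]
finger_gap: 48.8
```

jog_arm --offset '[[0, 0, 1.5], [0, 0, 0.5]]' --delta_rot '[[0, 0, 0], [0, 0, 0]]' --jaw '[40, 40]'

```text
time: 23.6
tool_pos: [478.1, 107.3, 41.1]
tcp_rot: [-180.0, -0.2, 1.8]
ft_force: [-0.2, -0.2, -3.5]
finger_gap: 48.7
```

jog_arm --offset '[[0, 0, 1], [0, 0, 0.5]]' --delta_rot '[[0, 0, 0], [0, 0, 0]]' --jaw '[40, 40]'

```text
time: 23.8
tool_pos: [478.5, 107.3, 41.0]
tcp_rot: [180.0, -0.2, 1.8]
ft_force: [-1.3, -0.1, 0.7]
finger_gap: 48.9
```

jog_arm --offset '[[0, 0, 1.5], [0, 0, 1]]' --delta_rot '[[0, 0, 0], [0, 0, 0]]' --jaw '[40, 40]'

```text
time: 24.0
tool_pos: [479.0, 107.4, 41.0]
tcp_rot: [180.0, -0.2, 1.9]
ft_force: [-3.7, -0.2, 5.5]
finger_gap: 49.2
```

Contact. Release and rise.

jog_arm --offset '[[0, 0, 0], [0, 0, 0], [0, 0, 0], [0, 0, -10], [0, 0, -25], [0, 0, -35], [0, 0, -40], [0, 0, -40], [0, 0, -20], [0, 0, 0]]' --delta_rot '[[0, 0, 0], [0, 0, 0], [0, 0, 0], [0, 0, 0], [0, 0, 0], [0, 0, 0], [0, 0, 0], [0, 0, 0], [0, 0, 0], [0, 0, 0]]' --jaw '[60, 75, 80, 90, 90, 90, 75, 60, 60, 60]'

```text
time: 25.0
tool_pos: [477.7, 107.3, 220.9]
tcp_rot: [-180.0, -0.3, 1.8]
ft_force: [0.1, -0.2, -0.3]
finger_gap: 51.5
```

Run:
```python
from h import *
p,d=cams.snapshot("side"); cv2.imwrite("pics/s16.png",p[:,:,::-1])
C=cloud("side",d);X,Y,z=C[...,0],C[...,1],C[...,2]
def gr(cam):
  mm=(X>440)&(X<640)&(Y>-310)&(Y<-200)&(z>110)&(z<190);return C[mm]
P=gr("side");print("grip pts",len(P),P.mean(0),P[:,2].max())
print(monitor.sense()["joint_pos"].round(0))
plan([((455,-100,245),down(7.4),35)],rstep=4)
```

```text
grip pts 176 [ 482.813162   -220.4401136   148.41255157] 181.5382290212806
[  7. -10. 104.  -0.  86.   5.]
7
offset [[-4.1, 29.5, -3.7], [-4.5, 29.4, -3.7], [-4.9, 29.4, -3.6], [-5.4, 29.3, -3.6], [-5.8, 29.2, -3.6], [-6.2, 29.1, -3.6], [-6.6, 29.0, -3.6]]
rot [[0.0, -0.04, -0.79], [0.0, -0.04, -0.79], [0.0, -0.04, -0.79], [0.0, -0.04, -0.79], [0.0, -0.04, -0.79], [0.0, -0.04, -0.79], [0.0, -0.04, -0.79]]
jaw [0, 0, 0, 0, 0, 0, 0]
```

View pics/s16.png

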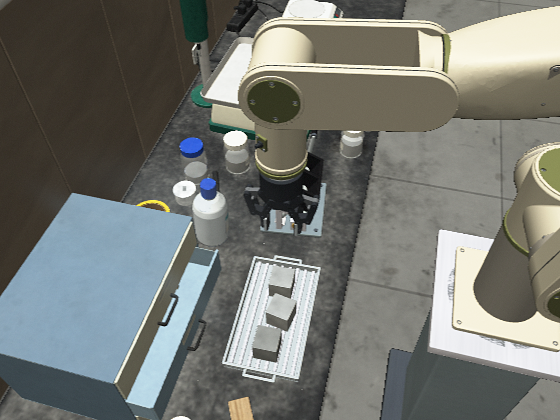

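All three cubes stand on the tray, at (281,280), (281,312) and (266,342), with gaps between them. Now the lever.

jog_arm --offset '[[-2, 25, -4], [-2, 30, -4], [-3, 30, -4], [-4, 30, -3], [-4, 30, -3], [-4, 30, -3], [-4, 30, 0], [-4, 30, 0], [-4, 30, 0], [-4, 30, 0], [-4, 30, 0], [-3, 25, 0], [0, 10, 0], [0, 0, 0]]' --delta_rot '[[0, 0, -0.5], [0, 0, -0.5], [0, 0, -0.5], [0, 0, -0.5], [0, 0, -0.5], [0, 0, -0.5], [0, 0, -0.5], [0, 0, -0.5], [0, 0, -0.5], [0, 0, -0.5], [0, 0, -0.5], [0, 0, 0], [0, 0, 0], [0, 0, 0]]' --jaw '[60, 60, 60, 60, 60, 60, 60, 60, 60, 60, 60, 60, 60, 60]' --newtons 20

```text
time: 26.45
tool_pos: [454.2, -264.4, 215.8]
tcp_rot: [-179.1, 1.4, 7.7]
ft_force: [0.5, 0.8, 0.3]
finger_gap: 51.3
```

Run:
```python
from h import *
p,d=cams.snapshot("wrist"); cv2.imwrite("pics/w17.png",p[:,:,::-1])
plan([((483,-265,215),down(7.4),15)],rstep=4)
print(S.inv().apply([483-596.5,-265+248,0]))
```

```text
2
offset [[14.2, 2.6, -0.0], [14.2, 2.6, 0.2]]
rot [[-0.48, 0.7, 0.18], [-0.48, 0.7, 0.18]]
jaw [0, 0]
[-114.74420207   -2.24010955    0.        ]
```

View pics/w17.png

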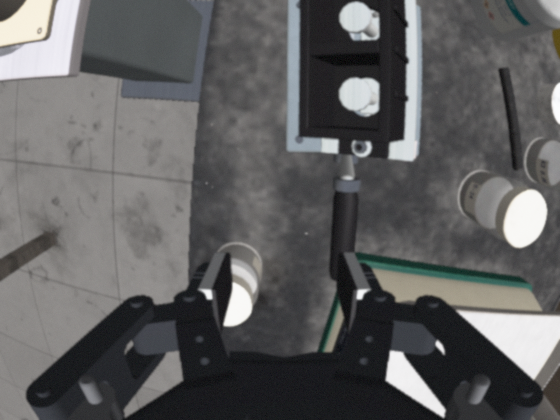

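jog_arm --offset '[[14, 1, 0], [14, 1, 0], [0, 0, 0]]' --delta_rot '[[-0.5, 0.7, 0.2], [-0.5, 0.7, 0.2], [0, 0, 0]]' --jaw '[60, 60, 60]'

```text
time: 26.8
tool_pos: [484.8, -258.6, 214.3]
tcp_rot: [180.0, -0.1, 7.4]
ft_force: [-0.5, -1.0, -0.1]
finger_gap: 51.7
```

Run:
```python
from h import *
p,d=cams.snapshot("wrist"); cv2.imwrite("pics/w18.png",p[:,:,::-1])
plan([((483.5,-264,158),down(7.4),12)],rstep=4)
```

```text
5
offset [[-0.3, 1.0, 11.3], [-0.3, 1.0, 11.3], [-0.3, 1.0, 11.3], [-0.3, 1.0, 11.3], [-0.3, 1.0, 11.3]]
rot [[0.0, -0.01, 0.01], [0.0, -0.01, 0.01], [0.0, -0.01, 0.01], [0.0, -0.01, 0.01], [0.0, -0.01, 0.01]]
jaw [0, 0, 0, 0, 0]
```

View pics/w18.png

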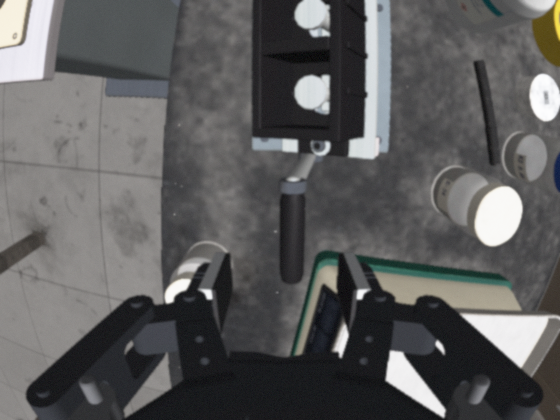

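jog_arm --offset '[[0, 1, 11], [0, 1, 11], [0, 1, 11], [0, 1, 11], [0, 1, 8], [0, 0, 0]]' --delta_rot '[[0, 0, 0], [0, 0, 0], [0, 0, 0], [0, 0, 0], [0, 0, 0], [0, 0, 0]]' --jaw '[60, 60, 60, 60, 60, 60]'

```text
time: 27.45
tool_pos: [484.0, -262.4, 156.4]
tcp_rot: [-179.9, 0.1, 7.6]
ft_force: [-0.1, -0.0, 0.5]
finger_gap: 51.0
```

jog_arm --offset '[[0, 0, 0], [0, 0, 0], [0, 0, 0]]' --delta_rot '[[0, 0, 0], [0, 0, 0], [0, 0, 0]]' --jaw '[24, 24, 24]'

```text
time: 27.75
tool_pos: [485.5, -262.3, 156.7]
tcp_rot: [-179.9, -0.1, 7.5]
ft_force: [5.7, 0.8, -3.2]
finger_gap: 20.5
```

jog_arm --offset '[[12, 0, -1.5], [12, 0, -0.5], [12, 0, 0.5], [12, 0, 1.5], [12, 0, 2.5], [0, 0, 0]]' --delta_rot '[[0, 0, 0], [0, 0, 0], [0, 0, 0], [0, 0, 0], [0, 0, 0], [0, 0, 0]]' --jaw '[24, 24, 24, 24, 24, 24]'

```text
time: 28.35
tool_pos: [550.2, -254.5, 157.6]
tcp_rot: [179.9, -0.1, 7.5]
ft_force: [-0.5, 0.5, -0.2]
finger_gap: 20.5
```

jog_arm --offset '[[11.5, 0, 4], [11, 0, 5], [10.5, 0, 5.5], [10, 0, 6.5], [0, 0, 0]]' --delta_rot '[[0, 0, 0], [0, 0, 0], [0, 0, 0], [0, 0, 0], [0, 0, 0]]' --jaw '[24, 24, 24, 24, 24]'

```text
time: 28.85
tool_pos: [596.1, -248.8, 136.2]
tcp_rot: [179.9, -0.1, 7.5]
ft_force: [-0.3, 0.2, -0.9]
finger_gap: 20.3
```

jog_arm --offset '[[2, 0, 5], [2, 0, 3], [3, 0, 2]]' --delta_rot '[[0, 0, 0], [0, 0, 0], [0, 0, 0]]' --jaw '[24, 24, 24]'

```text
time: 29.15
tool_pos: [603.0, -248.1, 125.4]
tcp_rot: [179.9, -0.0, 7.5]
ft_force: [-2.4, 0.4, 2.1]
finger_gap: 20.3
```

jog_arm --offset '[[4, 0, 0], [4, 0, 0]]' --delta_rot '[[0, 0, 0], [0, 0, 0]]' --jaw '[24, 24]'

```text
time: 29.35
tool_pos: [604.5, -247.9, 124.2]
tcp_rot: [-180.0, 0.8, 7.5]
ft_force: [-30.7, 0.7, 19.1]
finger_gap: 20.5
```

It hit the stop at 31 N. The bar travelled about 114 mm between stops, which matches the expected 113–114. Release and check.

jog_arm --offset '[[-1.5, 0, 0], [0, 0, 0], [0, 0, 0], [0, 0, -20], [0, 0, -35], [0, 0, -35], [-20, 0, -15], [-35, 10, 0], [-40, 10, 0], [-40, 10, 0], [-40, 10, 0], [0, 0, 0]]' --delta_rot '[[0, 0, 0], [0, 0, 0], [0, 0, 0], [0, 0, 0], [0, 0, 0], [0, 0, 0], [0, 0, 0], [0, 0, 0], [0, 0, 0], [0, 0, 0], [0, 0, 0], [0, 0, 0]]' --jaw '[40, 60, 60, 60, 60, 60, 60, 60, 60, 60, 60, 60]'

```text
time: 30.55
tool_pos: [435.9, -311.1, 236.1]
tcp_rot: [179.8, 0.2, 7.7]
ft_force: [0.5, 0.0, -0.6]
finger_gap: 51.3
```

Run:
```python
from h import *
for cam in ["top","side"]:
    p,d=cams.snapshot(cam);im=p[:,:,::-1]; cv2.imwrite(f"pics/{cam}F.png",im)
    C=cloud(cam,d);X,Y,z=C[...,0],C[...,1],C[...,2]
    mm=(X>560)&(X<640)&(Y>-300)&(Y<-200)&(z>110)&(z<175)&(im.max(2)<90);P=C[mm]
    if len(P):print(cam,"grip",len(P),P.mean(0).round(1),P[:,2].max())
    m=np.uint8((X>400)&(X<560)&(Y>40)&(Y<310)&(z>57)&(z<70))
    n,l,s,c=cv2.connectedComponentsWithStats(m)
    for k in range(1,n):
        if s[k,4]>100:
            Q=C[l==k];nn=np.linalg.svd(Q-Q.mean(0))[2][2];print(s[k,4],Q.mean(0).round(1),cv2.minAreaRect(Q[:,:2].astype(np.float32)),np.degrees(np.arccos(abs(nn[2]))).round(1))
```

```text
top grip 202 [ 600.1 -245.3  144. ] 151.48302592301988
472 [478.6 107.5  61.9] ((478.9417724609375, 107.47889709472656), (50.20867919921875, 50.276832580566406), 2.2663733959198) 0.6
489 [471.1 253.1  62. ] ((471.7472839355469, 253.46673583984375), (50.8299446105957, 50.87559127807617), 0.8053116202354431) 0.7
478 [461.9 177.9  61.9] ((462.35595703125, 178.30300903320312), (50.494140625, 50.42261505126953), 80.93586730957031) 0.2
side grip 110 [ 597.8 -239.5  144.1] 151.85771070109536
480 [478.  108.6  62.8] ((478.444580078125, 106.6023178100586), (50.540435791015625, 52.913734436035156), 2.097257614135742) 1.0
551 [461.1 178.9  62.8] ((461.4539489746094, 177.51272583007812), (52.10630798339844, 51.02767562866211), 79.4996337890625) 0.8
617 [470.5 254.4  62.9] ((471.08367919921875, 253.4040069580078), (50.50338363647461, 52.188480377197266), 2.1694562435150146) 1.3
```

View pics/topF.png

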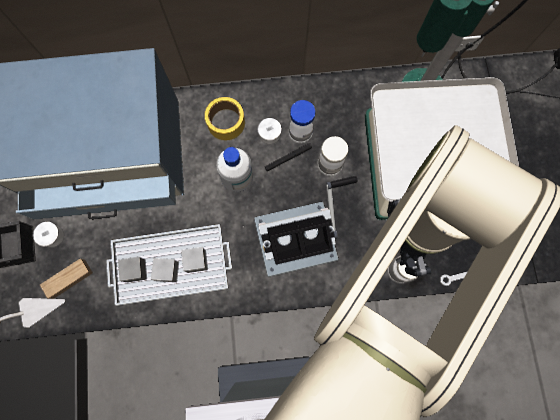

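View pics/sideF.png

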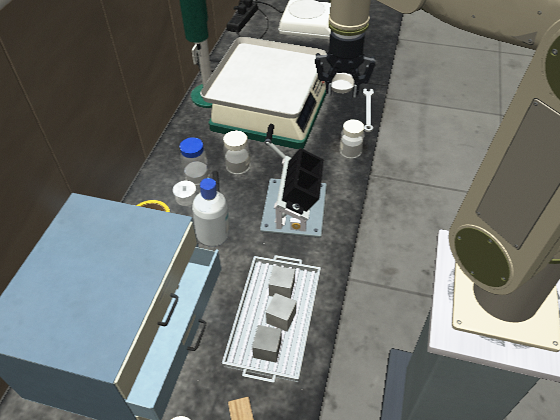

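```bash
python3 -c "
from bench import r,monitor
print(r.hand_in(),monitor.sense()['time'])"
```

```text
the job is handed in; nothing more can be done
the job is handed in; nothing more can be done
```

The job is done and handed in after about 31 s of the 72 s allowed; no verdict was reported. I pulled the lever forward to its stop, drew both cubes out along the pocket axis, stood them on the slats either side of the old cube, and pushed the lever back to its stop.

Last camera checks:

| Item | Result |
|---|---|
| Cube A | (479, 107) mm, top at 62 mm (50 mm cube on the 12 mm slats) |
| Cube B | (471, 253) mm, top at 62 mm |
| Cube tilt | Cubes A and B read 0.6–1.3° off level (limit 3°) |
| Old cube | Within about 0.5 mm of its starting position |
| Cube centres | About 72 mm and 76 mm from the old cube, so more than 20 mm clear between cubes |
| Lever | Pressed against its back stop at 31 N; bar travel between stops about 114 mm, as expected |
| Jar and bottle | Look unmoved in the top and side pictures; I did not re-measure them |

- **Lever position:** the grip now sits about 5 mm (0.035 rad) further back and down than in my first measurement. I take this to mean it did not start quite at the stop.
- **Tray size:** the tray measured 155 × 264 mm instead of 152 × 262 mm, which is close to the calibration error. Both cubes are well inside the limits.

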